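# Feed truffle cartons into the labeller's chute, window up

## Task

Lift the translucent lid off the white tote and lay it handle-up on a clear part of the bench (there is room on the robot's right, beyond the control box), then load every truffle carton from the tote into the labeller's sloping chute so that each lies flat on the chute, lengthwise, with its window facing up. Once all the cartons are in, press the start button on the control box right down and let it go, and put the lid back squarely on the empty tote. Do not push the trays, the tape dispenser or the bottle about.

Things in the scene. Friction and masses are not known exactly. Their poses are not given: they have to be found in the camera images.
- box1_c (a point): carton of four truffles, 76 x 58 x 34 mm, 110 g: plain dark brown back; kraft front frame with a window showing four truffles (2 x 2). The point is its centre; z runs along the 76 mm length, y along the 58 mm width, x straight out of the window face. It starts standing on end in a pocket of the tote, 5 mm above the bench, window facing either end of the tote. Three to five cartons are present
- box2_c (a point): another such carton (see box1_c); may be absent
- box3_c (a point): another such carton (see box1_c); may be absent
- box4_c (a point): another such carton (see box1_c); may be absent
- box5_c (a point): another such carton (see box1_c); may be absent
- lid_handle (a point): translucent lid of the tote, 288 (x) x 188 mm (y), 320 g, with a bar handle on top. The point is the centre of the bar: 114 mm long (along x), 14 mm wide, 12 mm high, 30 mm above the lid's top face, 34 mm above its plate's underside (so 34 mm above tote_mouth when fitted), 44 mm above the foot of its 10 mm skirt. The skirt hangs outside the tote's walls with 5 mm play all round
- tote_mouth (a point): white storage tote, fixed, 270 (x) x 170 mm (y) outside, 86 mm high, walls 5 mm; the point is the centre of its mouth at rim height. Along its middle a rack of five pockets, at x = -86, -43, 0, 43, 86 mm, each 39 (x) x 62 mm (y), walls up to 40 mm above the bench. A carton stands in a pocket with its width along y; 50 mm are free from it to the tote's wall on either side
- bed: floor of the labeller's chute, fixed, slippery steel inclined at 24 degrees, running away from the robot. The origin is the middle of its upper, open end, 205 mm above the bench; x points downhill along the floor, y across, z square out of the floor. The floor is 112 mm wide and 430 mm long; at x = 430 mm a 50 mm high stop plate, where the cartons slide to and queue, 76 mm each
- guide_throat (a point): point on the middle of the chute's floor 130 mm down from its upper end (same axes as bed). From here down to the stop the two side guides, 14 mm high, stand 66 mm apart; up from here they widen to 84 mm at the upper end, where cartons are laid in
- start_top (a point): top of the black start button, 36 mm across, on the grey control box (55 mm high) to the right of the chute; it moves straight down; the point is the centre of its top
- start (a joint): travel of the start button: 0 up, 0.006 m right down (5 N); springs back
- trays: stack of empty brown truffle trays, 150 x 150 x 53 mm, a bystander; the origin is the centre of its underside
- tape: black tape dispenser, 150 x 60 x 90 mm, a bystander; the origin is the centre of its underside
- sanitizer: white bottle, 60 mm across, 150 mm high, a bystander; the origin is the centre of its underside

How it is judged:
By the outcome, as a careful person would: the job done as asked, in the order asked, and still so for the second after the job is handed in, with the robot touching nothing.
Of box1, box2, box3, box4, box5 only 3 to 5 are there at a start; the rules pass over those that are not, and their reading is None.
At some moment in a run one of lid, box1, box2, box3, box4, box5 may be knocked a few centimetres aside while the robot is not near it.
Once in a run the grip may slacken for a moment while it holds something.
It also fails if it takes over 210 s, if anything falls off the work surface, if the arm or the gripper's body presses on something with over 40 N, if the wrist force passes 120 N, or if a joint passes its speed limit or range.

## Robot

A 6-joint arm with a two-finger parallel gripper is mounted at the origin on the work surface. World frame = base frame: x ahead of the robot, y to its left, z up, the work surface at z = 0. Lengths are in m, angles in rad, forces in N, time in s.
With the tool pointing down it reaches from about 0.35 to 0.775 m from the base axis. Payload 7.3 kg.
Tool frame: the origin (TCP) lies on the centre line of the jaws, within the pads' length; the fingertips stand tips_ahead ahead of it and the grasp point (between the pads) lies 6 mm ahead of it (tips_ahead is the distance from the TCP to the fingertips, in m); z points along the fingers, y is the line along which they close (so a half turn about z gives the same grasp; the last joint's range is limited). The gripper opens to 92 mm and grips with 3 to 60 N. Pads are 19 mm wide; open, the fingers measure 130 mm over their backs; the gripper's body (75 mm by 190 mm) begins 47 mm behind the grasp point.
Start: joints at [1.084, 0.342, 1.524, -0, 1.275, -0.146], TCP at [0.175, 0.495, 0.252] pointing down, gripper open.
Joint ranges: [-2.53, 2.53], [-0.77, 2.02], [0.04, 2.7], [-1, 4.14], [0.28, 2.66], [-3.11, 3.11]. Speed limits (rad/s): [2.57, 2.57, 3.14, 3.14, 3.14, 3.14].

## Interface

Orientations are given as a unit quaternion [x, y, z, w].
In Python, from bench import * gives the robot as it stands. The module is installed in compiled form; this text tells all that it offers.
- The arm moves only by the shell command python3 -m crank 'ROWS'. ROWS is a JSON object of lists of equal length, an entry for each row: "fingers": the gripper command: -1 is shut, 1 is fully open, values between are in proportion; "offset": the shift along the tool's x, y, z scaled (see below), a list of three; "twist": the turn about the tool's z scaled (see below). In form: {"fingers": [fingers, ...], "offset": [[tx, ty, tz], ...], "twist": [twist, ...]}. A call has 1 to 8 rows; each row shifts and turns the commanded pose from where the row before left it, along the tool's axes as they then stand; what a row does not reach is not made up. The controller multiplies each number of a shift by 0.25 m and each number of a turn by 0.15 rad. A row lasts 1/10 s, in which the tool goes at most 50 mm and 8.59 degrees, less where a joint would pass 70% of its speed; a pose out of reach is approached as far as the arm can. A call with a number of a shift or a turn outside -1 to 1 is refused whole. A call with a gripper value outside its range is refused whole. The fingers move at their own pace and stop on an object; the grip force is fixed at half the most. Time passes only in rows, so rows that do not move let the fingers close. It gives the time, the measured TCP pose, the force, the opening and the grip force at its end, in the units of the state.
- sense(): the state, without advancing time (a new reading comes with each control period).
- snapshot(name): name is "scene" or "top" or "wrist"; returns a dict with "frame" (420x560x3 uint8, red, green, blue), "z_map" (420x560 float32, m along the optical axis (not along the pixel's ray), 0 where there is no reading), "mtx" (3x3 intrinsics, pixels), "view" (4x4, takes a point from world to camera coordinates). Camera axes: x right, y down, z forward; pixel columns grow to the right and rows downward; lengths in m; the calibration is good to about 2 mm. A picture is of the moment at which its call begins.
- job_done(): hands the job in; it is judged then, once.
The state is a dict: "clock": time; "joint_pos": joint angles; "qd": joint speeds; "joint_efforts": joint torques, N m; "tool_pos": TCP position; "orientation": TCP orientation; "ft_force": force on the tool from outside, world axes, zero at the start; "wrist_torque": the same for the moment, N m; "opening": opening from 0.0 (shut) to 1.0 (fully open); "gripper_force": force on a finger pad.
Only numpy, scipy, OpenCV 4.12 (cv2) and the standard library are available. Lean on these libraries where they do the work, as an engineer would, in place of code of your own. Each camera call takes 0.05 s, during which the arm holds its last target. There are 200 camera calls.

## Working session

There is one attempt and no reset: what is moved stays moved. The work goes in short steps, Python scripts to look and compute and a shell command to move; the robot and the scene stay as the last step left them, time stands still between calls to the robot, and variables do not carry over. Pictures are saved under pics/ and viewed, at most 14 in all, crops included, and the job is handed in when it is done.

```bash
mkdir -p pics; cat > h.py <<'E'
from bench import *
import numpy as np, cv2
from scipy.spatial.transform import Rotation as R
def snap(n,f=None):
    s=snapshot(n)
    if f: cv2.imwrite('pics/'+f,cv2.cvtColor(s['frame'],cv2.COLOR_RGB2BGR))
    return s
def cloud(s):
    z=s['z_map'];h,w=z.shape;u,v=np.meshgrid(np.arange(w),np.arange(h))
    K=s['mtx'];p=np.stack([(u-K[0,2])*z/K[0,0],(v-K[1,2])*z/K[1,1],z,np.ones_like(z)],-1)
    P=p@np.linalg.inv(s['view']).T
    P=P[...,:3];P[z==0]=np.nan
    return P
def go(x,y,z,yaw=None):
    """print shift (tool axes, scaled) to get to world point; yaw = desired world angle of tool x axis"""
    s=sense();r=R.from_quat(s['orientation']);d=r.inv().apply(np.array([x,y,z])-s['tool_pos'])
    X=r.as_matrix()[:,0];a=np.arctan2(X[1],X[0])
    print('shift/0.25:',np.round(d/.25,3),'yaw now',round(float(a),4))
    if yaw is not None:
        t=(yaw-a+np.pi)%(2*np.pi)-np.pi; print('twist units (tool z down):',round(float(-t/.15),3),'alt half turn',round(float(-(t-np.sign(t)*np.pi)/.15),3),'j6',s['joint_pos'][5])
E
python3 - <<'E'
from h import *
st=sense()
print({k:np.round(v,3) for k,v in st.items()})
try: print(tips_ahead)
except Exception as e: print(e)
for n in('scene','top','wrist'):
    s=snap(n,n+'0.png');np.savez(n+'0.npz',**s); c=np.linalg.inv(s['view']);print(n,s['mtx'].round(1).tolist(),c.round(3).tolist())
E
```

```text
{'clock': np.float64(0.0), 'joint_pos': array([ 1.084,  0.343,  1.525, -0.   ,  1.275, -0.146]), 'qd': array([ 0.   , -0.003,  0.   ,  0.001, -0.001,  0.   ]), 'joint_efforts': array([ 1.0000e-03, -4.3124e+01, -2.4422e+01,  7.2000e-02,  5.6000e-02,
       -0.0000e+00]), 'tool_pos': array([0.175, 0.494, 0.251]), 'orientation': array([ 0.17 ,  0.986, -0.001, -0.   ]), 'ft_force': array([ 0.377, -0.735, -0.009]), 'wrist_torque': array([ 0.038, -0.028, -0.018]), 'gripper_force': np.float64(0.0), 'opening': np.float64(1.0)}
0.025
scene [[433.4, 0.0, 272.3], [0.0, 433.4, 209.4], [0.0, 0.0, 1.0]] [[0.349, 0.733, -0.583, 1.347], [0.937, -0.279, 0.209, -0.151], [-0.009, -0.62, -0.785, 1.183], [0.0, 0.0, 0.0, 1.0]]
top [[531.4, 0.0, 271.3], [0.0, 531.4, 202.0], [0.0, 0.0, 1.0]] [[0.011, -0.989, 0.151, 0.302], [-1.0, -0.01, 0.009, 0.136], [-0.008, -0.151, -0.989, 1.814], [0.0, 0.0, 0.0, 1.0]]
wrist [[322.0, 0.0, 278.9], [0.0, 322.0, 205.3], [0.0, 0.0, 1.0]] [[0.334, 0.913, 0.235, 0.112], [0.943, -0.323, -0.083, 0.517], [-0.0, 0.25, -0.968, 0.383], [0.0, 0.0, 0.0, 1.0]]
```

View pics/scene0.png

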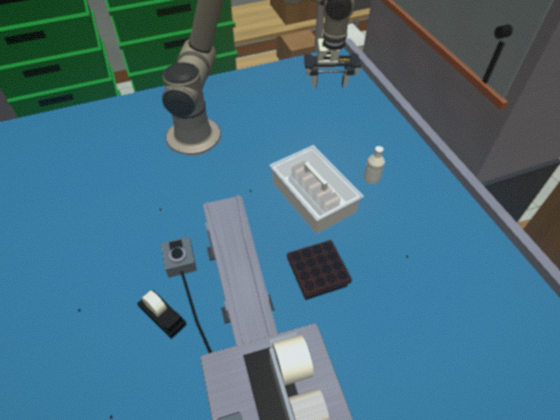

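View pics/top0.png

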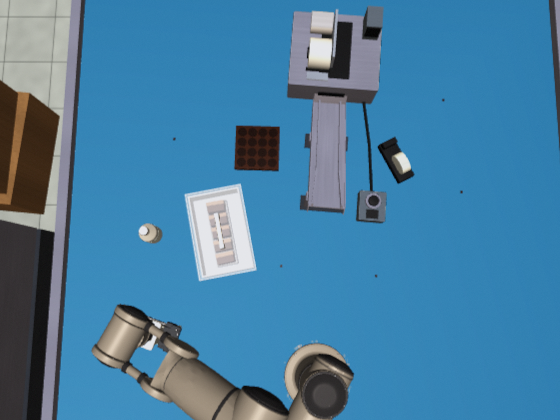

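```bash
python3 - <<'E'
from h import *
a=cv2.imread('pics/top0.png')
cv2.imwrite('pics/c0.png',np.hstack([cv2.resize(a[175:290,175:265],None,fx=4,fy=4,interpolation=cv2.INTER_CUBIC)[:460],cv2.resize(a[85:225,290:400],None,fx=3.285,fy=3.285,interpolation=cv2.INTER_CUBIC)[:460]]))
s=dict(np.load('top0.npz'));P=cloud(s)
for u,v in [(188,193),(241,186),(254,270),(201,278),(220,232),(216,215),(222,248),(210,205),(228,260),(212,240),(373,200),(365,212),(311,210),(343,212),(326,205),(326,150),(330,100),(148,232),(257,148),(398,160)]:
    print((u,v),P[v,u].round(3))
E
```

```text
(188, 193) [ 0.607  0.443 -0.001]
(241, 186) [ 0.634  0.26  -0.   ]
(254, 270) [0.343 0.206 0.088]
(201, 278) [0.315 0.376 0.094]
(220, 232) [0.461 0.315 0.122]
(216, 215) [0.515 0.329 0.124]
(222, 248) [0.41  0.307 0.126]
(210, 205) [0.552 0.353 0.094]
(228, 260) [0.374 0.291 0.09 ]
(212, 240) [0.438 0.344 0.09 ]
(373, 200) [ 0.577 -0.184  0.073]
(365, 212) [ 0.539 -0.16   0.053]
(311, 210) [ 0.552  0.017 -0.002]
(343, 212) [ 0.522 -0.071  0.178]
(326, 205) [ 0.54  -0.016  0.203]
(326, 150) [ 0.735 -0.025  0.115]
(330, 100) [ 0.929 -0.046  0.052]
(148, 232) [0.458 0.542 0.136]
(257, 148) [0.756 0.204 0.053]
(398, 160) [ 0.711 -0.267  0.085]
```

View pics/c0.png

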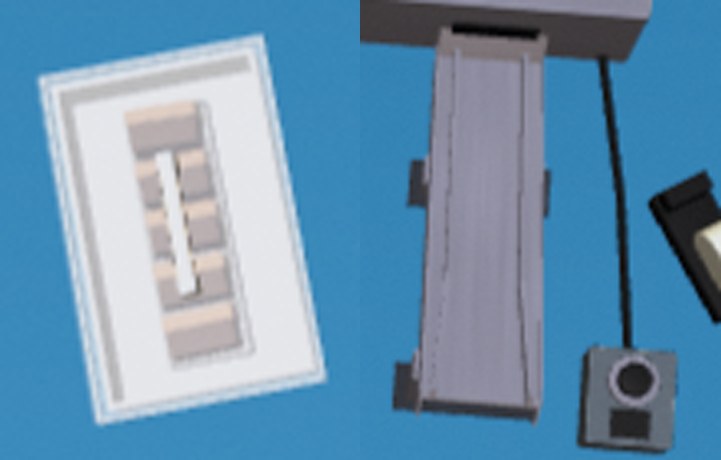

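```bash
python3 - <<'E'
from h import *
s=dict(np.load('top0.npz'));P=cloud(s)
X,Y,Z=P[...,0],P[...,1],P[...,2]
T=(X>.25)&(X<.66)&(Y>.15)&(Y<.47)
for n,m in (('handle',T&(Z>.112)&(Z<.14)),('lid',T&(Z>.082)&(Z<.1))):
    q=P[m]; r=cv2.minAreaRect((q[:,:2]*1000).astype(np.float32)); print(n,len(q),q.mean(0).round(4),np.median(q[:,2]),r)
# chute
m=(X>.55)&(X<.88)&(Y>-.045)&(Y<.0)&(Z>.03)
q=P[m];A=np.c_[q[:,:2],np.ones(len(q))];c=np.linalg.lstsq(A,q[:,2],rcond=None)[0]
for _ in range(3):
    e=abs(A@c-q[:,2]);k=e<.006;c=np.linalg.lstsq(A[k],q[k,2],rcond=None)[0]
print('plane',c,k.mean(),np.degrees(np.arctan(np.hypot(*c[:2]))),'dir',np.degrees(np.arctan2(-c[1],-c[0])))
h=Z-(c[0]*X+c[1]*Y+c[2])
m=(X>.45)&(X<.95)&(Y>-.12)&(Y<.08)&(abs(h)<.025)&(Z>.02)
q=P[m];print('chute rect',cv2.minAreaRect((q[:,:2]*1000).astype(np.float32)))
for x in (.53,.56,.6,.65,.7,.75,.8,.85):
    k=m&(abs(X-x)<.004);y=Y[k];hh=h[k];print(x,'edges',y.min().round(4),y.max().round(4),'mid floor z',np.median(Z[k&(abs(h)<.004)]).round(3))
k=m&(abs(Y+.02)<.02);print('upper xmin',np.nanmin(X[k]),'z',np.nanmax(Z[k]))
m=(X>.5)&(X<.65)&(Y>-.24)&(Y<-.12)&(Z>.06)&(Z<.09);q=P[m];print('btn',len(q),q.mean(0),np.percentile(q[:,2],[5,50,95]), cv2.minEnclosingCircle((q[:,:2]*1000).astype(np.float32)))
for n,b in (('trays',(.66,.85,.1,.3)),('tape',(.6,.82,-.36,-.2)),('bottle',(.38,.54,.48,.6)),('ctrl',(.48,.66,-.26,-.12))):
    q=P[(X>b[0])&(X<b[1])&(Y>b[2])&(Y<b[3])&(Z>.02)];print(n,q.min(0).round(3),q.max(0).round(3))
E
```

```text
handle 163 [0.464  0.3187 0.1256] 0.1257727776253741 ((464.5027770996094, 319.12579345703125), (113.60598754882812, 14.707508087158203), 11.193144798278809)
lid 4734 [0.4631 0.3186 0.0903] 0.09018412256337482 ((465.5637512207031, 319.69287109375), (289.666748046875, 188.83523559570312), 11.457291603088379)
plane [-0.44275034  0.03729668  0.44121776] 0.872322899505766 23.95646170596388 dir -4.815149657888065
chute rect ((738.4815673828125, -6.905067443847656), (194.09811401367188, 417.7720947265625), 85.80811309814453)
0.53 edges -0.0736 0.0176 mid floor z 0.205
0.56 edges -0.0755 0.0386 mid floor z 0.193
0.6 edges -0.0782 0.0351 mid floor z 0.175
0.65 edges -0.0816 0.0325 mid floor z 0.153
0.7 edges -0.0849 0.0289 mid floor z 0.131
0.75 edges -0.0876 0.0238 mid floor z 0.107
0.8 edges -0.0981 0.0243 mid floor z 0.086
0.85 edges -0.0953 0.018 mid floor z 0.064
upper xmin 0.5299854498978084 z 0.2104541292873674
btn 258 [ 0.56661421 -0.18252651  0.06935044] [0.06034949 0.06782824 0.08224018] ((558.9095458984375, -180.98973083496094), 54.25098419189453)
trays [0.681 0.129 0.021] [0.835 0.279 0.07 ]
tape [ 0.6   -0.331  0.02 ] [ 0.797 -0.2    0.098]
bottle [0.429 0.524 0.021] [0.488 0.582 0.159]
ctrl [ 0.508 -0.232  0.02 ] [ 0.66  -0.135  0.088]
```

```bash
python3 - <<'E'
from h import *
go(.4645,.319,.24,np.radians(191.3))
E
```

```text
shift/0.25: [-1.325 -0.275  0.045] yaw now 2.8008
twist units (tool z down): -3.587 alt half turn 17.357 j6 -0.14598290547703485
```

```bash
python3 -m crank '{"fingers":[1,1,1,1,1,1,1,1],"offset":[[-0.19,-0.039,0.006],[-0.19,-0.039,0.006],[-0.19,-0.039,0.006],[-0.19,-0.039,0.006],[-0.19,-0.039,0.006],[-0.19,-0.039,0.006],[-0.185,-0.041,0.009],[0,0,0]],"twist":[0,0,0,0,0,0,0,0]}'
python3 -m crank '{"fingers":[1,1,1,1,1],"offset":[[0,0,0],[0,0,0],[0,0,0],[0,0,0],[0,0,0]],"twist":[-0.9,-0.9,-0.9,-0.887,0]}'
python3 -c "
from h import *
go(.4645,.319,.126,np.radians(191.3))"
```

```text
clock: 0.95
tool_pos: [0.4688, 0.3158, 0.2394]
orientation: [0.172, 0.985, -0.001, 0.0]
ft_force: [-0.5, 0.6, -0.4]
opening: 1.002
gripper_force: 0.0
clock: 1.45
tool_pos: [0.4639, 0.3197, 0.2403]
orientation: [-0.099, 0.995, -0.0, -0.0]
ft_force: [-0.1, -0.7, 0.0]
opening: 0.997
gripper_force: 0.0
shift/0.25: [-0.002 -0.003  0.457] yaw now -2.9426
twist units (tool z down): 0.012 alt half turn -20.932 j6 -1.3025399318026931
```

```bash
python3 -m crank '{"fingers":[1,1,1,1,-1,-1,-1,-1],"offset":[[0,-0.003,0.15],[0,0,0.15],[0,0,0.1],[0,0,0.057],[0,0,0],[0,0,0],[0,0,0],[0,0,0]],"twist":[0,0,0,0,0,0,0,0]}'
python3 -m crank '{"fingers":[-1,-1,-1,-1],"offset":[[0,0,0],[0,0,0],[0,0,-0.05],[0,0,-0.05]],"twist":[0,0,0,0]}'
```

```text
clock: 2.25
tool_pos: [0.4653, 0.3189, 0.1274]
orientation: [-0.098, 0.995, 0.0, 0.001]
ft_force: [-1.1, 0.1, -0.2]
opening: 0.698
gripper_force: 0.0
clock: 2.65
tool_pos: [0.4648, 0.3186, 0.1522]
orientation: [-0.098, 0.995, 0.0, -0.0]
ft_force: [0.3, -0.2, 1.3]
opening: 0.354
gripper_force: 0.0
```

```bash
python3 -m crank '{"fingers":[0,0,-1,-1,-1,-1,-1,-1],"offset":[[0,0,0.06],[0,0,0.044],[0,0,0],[0,0,0],[0,0,0],[0,0,0],[0,0,0],[0,0,0]],"twist":[0,0,0,0,0,0,0,0]}'
python3 -m crank '{"fingers":[-1,-1],"offset":[[0,0,0],[0,0,0]],"twist":[0,0]}'
```

```text
clock: 3.45
tool_pos: [0.465, 0.3189, 0.1256]
orientation: [-0.099, 0.995, 0.0, 0.0]
ft_force: [-0.1, 1.3, 2.4]
opening: 0.149
gripper_force: 30.0
clock: 3.65
tool_pos: [0.465, 0.3189, 0.1256]
orientation: [-0.099, 0.995, 0.0, 0.0]
ft_force: [-0.8, 1.8, 3.2]
opening: 0.15
gripper_force: 30.0
```

```bash
python3 -m crank '{"fingers":[-1,-1,-1,-1,-1,-1],"offset":[[0,0,-0.05],[0,0,-0.1],[0,0,-0.15],[0,0,-0.15],[0,0,-0.15],[0,0,-0.1]],"twist":[0,0,0,0,0,0]}'
python3 -m crank '{"fingers":[-1,-1,-1,-1,-1,-1,-1,-1],"offset":[[0.03,-0.087,0],[0.061,-0.174,0],[0.061,-0.174,0],[0.061,-0.174,0],[0.061,-0.174,0],[0.061,-0.174,0],[0.061,-0.174,0],[0.031,-0.087,0]],"twist":[0,0,0,0,0,0,0,0]}'
python3 -m crank '{"fingers":[-1,-1,-1,-1,-1,-1,-1,-1],"offset":[[0.061,-0.1765,0],[0.061,-0.1765,0],[0.061,-0.1765,0],[0.061,-0.1765,0],[0.061,-0.1765,0],[0.061,-0.1765,0],[0.061,-0.1765,0],[0.061,-0.1765,0]],"twist":[0,0,0,0,0,0,0,0]}'
python3 -m crank '{"fingers":[-1,-1,-1,-1,-1,-1,-1,-1],"offset":[[0,0,0],[0,0,0],[0,0,0.05],[0,0,0.1],[0,0,0.15],[0,0,0.15],[0,0,0.15],[0,0,0.1]],"twist":[0.7,0.7,0.9,0.9,0.9,0.9,0,0]}'
python3 -c "
from h import *
print(sense()['joint_pos'].round(2));go(.37,-.37,.052)
snap('scene','s1.png')"
```

```text
clock: 4.25
tool_pos: [0.4649, 0.3183, 0.3034]
orientation: [-0.098, 0.995, 0.0, 0.001]
ft_force: [0.7, -0.4, -3.1]
opening: 0.148
gripper_force: 30.0
clock: 5.05
tool_pos: [0.4185, -0.0039, 0.3005]
orientation: [-0.097, 0.995, -0.001, -0.001]
ft_force: [-0.0, 0.6, -3.0]
opening: 0.147
gripper_force: 30.0
clock: 5.85
tool_pos: [0.3682, -0.3726, 0.3004]
orientation: [-0.098, 0.995, 0.0, -0.0]
ft_force: [1.6, -0.1, -3.6]
opening: 0.15
gripper_force: 30.0
clock: 6.65
tool_pos: [0.3682, -0.3698, 0.1229]
orientation: [0.273, 0.962, 0.001, -0.002]
ft_force: [-0.5, 0.8, -2.6]
opening: 0.145
gripper_force: 30.0
[-0.93  0.48  1.7  -0.    0.96 -1.95]
shift/0.25: [-0.008  0.003  0.284] yaw now 2.5886
```

View pics/s1.png

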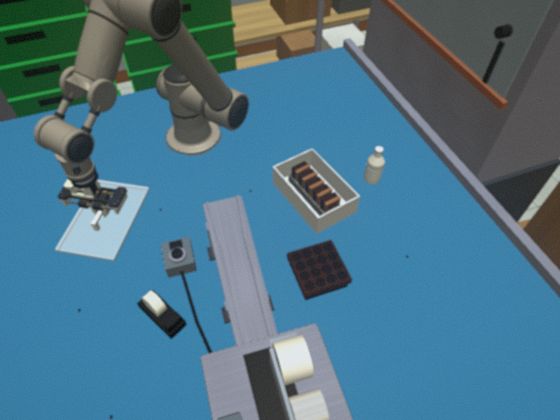

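```bash
python3 -m crank '{"fingers":[-1,-1,-1,-1,-1,1,1,1],"offset":[[0,0,0.1],[0,0,0.1],[0,0,0.05],[0,0,0.034],[0,0,0],[0,0,0],[0,0,0],[0,0,0]],"twist":[0,0,0,0,0,0,0,0]}'
python3 -m crank '{"fingers":[1,1,1,1,1,1,1,1],"offset":[[0,0,-0.1],[0,0,-0.2],[0,0,-0.2],[0,0,-0.2],[0,0,-0.2],[0,0,-0.2],[0,0,0],[0,0,0]],"twist":[0,0,0,0,0,0,0,0]}'
python3 - <<'E'
from h import *
s=snap('top','t1.png');a=cv2.imread('pics/t1.png')
cv2.imwrite('pics/t1c.png',cv2.resize(a[175:290,175:265],None,fx=5,fy=5,interpolation=cv2.INTER_CUBIC))
P=cloud(s);X,Y,Z=P[...,0],P[...,1],P[...,2]
T=(X>.27)&(X<.66)&(Y>.18)&(Y<.46)
r=cv2.minAreaRect((P[T&(Z>.055)][:,:2]*1000).astype(np.float32));print('rim',r)
m=(T&(Z>.06)&(Z<.1)).astype(np.uint8)
n,l,st,c=cv2.connectedComponentsWithStats(m)
for i in range(1,n):
    if st[i,4]>20:
        q=P[l==i];print(st[i],q.mean(0).round(4),cv2.minAreaRect((q[:,:2]*1000).astype(np.float32)))
print(sense()['tool_pos'],sense()['joint_pos'].round(2))
L=P[(X>.15)&(X<.6)&(Y<-.2)&(Z>.03)&(Z<.06)&(X<.5)];print('lidhandle',L.mean(0),cv2.minAreaRect((L[:,:2]*1000).astype(np.float32)))
E
```

```text
clock: 7.5
tool_pos: [0.3698, -0.3716, 0.0553]
orientation: [0.273, 0.962, -0.001, 0.001]
ft_force: [0.6, -0.4, -0.4]
opening: 0.359
gripper_force: 0.0
clock: 8.3
tool_pos: [0.3695, -0.3711, 0.3308]
orientation: [0.273, 0.962, -0.001, 0.002]
ft_force: [-0.7, -0.1, -1.0]
opening: 0.99
gripper_force: 0.0
rim ((466.3712158203125, 319.4763488769531), (271.60736083984375, 170.97900390625), 11.949135780334473)
[188 187  66  91 589] [0.4744 0.3296 0.0821] ((466.341796875, 319.5594787597656), (271.620361328125, 170.78514099121094), 11.899251937866211)
[206 200  19  14 198] [0.5491 0.3373 0.0793] ((549.7536010742188, 338.03033447265625), (35.13768005371094, 59.38689422607422), 11.543174743652344)
[209 213  19  14 194] [0.5067 0.3274 0.0797] ((507.6631774902344, 327.34039306640625), (35.531070709228516, 56.240318298339844), 13.943373680114746)
[211 225  20  14 197] [0.4661 0.3175 0.0796] ((466.5897521972656, 318.1612548828125), (34.93484115600586, 58.42234802246094), 11.628653526306152)
[213 238  20  14 194] [0.4232 0.3104 0.0795] ((423.07830810546875, 310.67315673828125), (34.5526123046875, 57.84728240966797), 10.897965431213379)
[215 251  20  14 191] [0.3814 0.3017 0.08  ] ((381.63873291015625, 302.7924499511719), (34.85226058959961, 57.5777473449707), 12.811410903930664)
[ 0.36911531 -0.37070151  0.32910509] [-0.93  0.29  1.39  0.    1.47 -1.95]
lidhandle [ 0.3562087  -0.36330668  0.04874387] ((357.28814697265625, -364.134521484375), (15.002374649047852, 85.51266479492188), 58.86381149291992)
```

View pics/t1c.png

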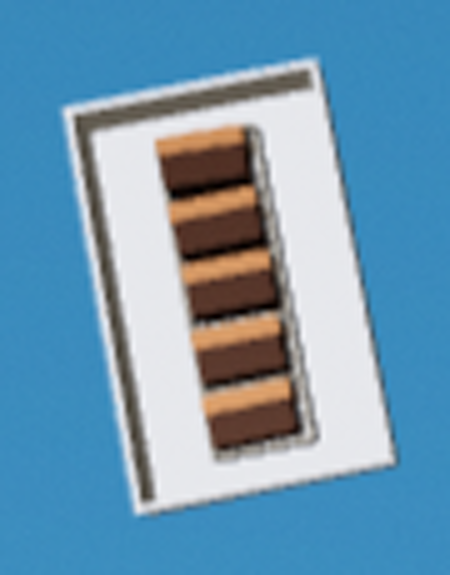

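```bash
python3 -m crank '{"fingers":[1,1,1,1,1,1,1],"offset":[[0,0,0],[0,0,0],[0,0,0],[0,0,0],[0,0,0],[0,0,0],[0,0,0]],"twist":[-0.9,-0.9,-0.9,-0.9,-0.9,-0.57,0]}'
python3 -c "
from h import *
go(.55,.3375,.2,np.radians(191.9))"
```

```text
clock: 9.05
tool_pos: [0.369, -0.3705, 0.3274]
orientation: [-0.104, 0.995, 0.002, -0.001]
ft_force: [-0.2, 0.7, 0.2]
opening: 1.001
gripper_force: 0.0
shift/0.25: [-1.295  2.619  0.516] yaw now -2.9332
twist units (tool z down): 0.005 alt half turn -20.939 j6 -2.713357286309505
```

```bash
python3 -m crank '{"fingers":[1,1,1,1,1,1,1,1],"offset":[[-0.076,0.154,0],[-0.076,0.154,0],[-0.076,0.154,0],[-0.076,0.154,0],[-0.076,0.154,0],[-0.076,0.154,0],[-0.076,0.154,0],[-0.076,0.154,0]],"twist":[0,0,0,0,0,0,0,0]}' >/dev/null
python3 -m crank '{"fingers":[1,1,1,1,1,1,1,1],"offset":[[-0.076,0.154,0],[-0.076,0.154,0],[-0.076,0.154,0],[-0.076,0.154,0],[-0.076,0.154,0.08],[-0.076,0.154,0.08],[-0.076,0.154,0.08],[-0.076,0.154,0.08]],"twist":[0,0,0,0,0,0,0,0]}'
python3 -m crank '{"fingers":[1,1,1],"offset":[[-0.079,0.155,0.1],[0,0,0.09],[0,0,0]],"twist":[0,0,0]}'
python3 -c "
from h import *
go(.55,.3375,.073,np.radians(191.9))"
```

```text
clock: 10.65
tool_pos: [0.5394, 0.2961, 0.2471]
orientation: [-0.102, 0.995, -0.0, -0.001]
ft_force: [1.1, 0.1, 0.9]
opening: 0.999
gripper_force: 0.0
clock: 10.95
tool_pos: [0.5487, 0.3364, 0.1962]
orientation: [-0.103, 0.995, -0.002, -0.005]
ft_force: [-0.9, -1.6, -0.4]
opening: 1.001
gripper_force: 0.0
shift/0.25: [-0.011  0.004  0.493] yaw now -2.9343
twist units (tool z down): -0.002 alt half turn 20.942 j6 -1.3470691436903828
```

Descend, grip, lift.

```bash
python3 -m crank '{"fingers":[1,1,1,1,-1,-1,-1,-1],"offset":[[-0.005,0.002,0.17],[0,0,0.17],[0,0,0.1],[0,0,0.053],[0,0,0],[0,0,0],[0,0,0],[0,0,0]],"twist":[0,0,0,0,0,0,0,0]}'
python3 -m crank '{"fingers":[-1,-1,-1,-1,-1,-1,-1],"offset":[[0,0,0],[0,0,-0.05],[0,0,-0.15],[0,0,-0.2],[0,0,-0.2],[0,0,-0.2],[0,0,-0.2]],"twist":[0,0,0,0,0,0,0]}'
python3 - <<'E'
from h import *
s=snap('scene','s2.png');a=cv2.imread('pics/s2.png');cv2.imwrite('pics/s2c.png',cv2.resize(a[90:240,200:400],None,fx=3,fy=3))
go(.5675,-.019,.33,np.radians(175.8))
E
```

```text
clock: 11.75
tool_pos: [0.553, 0.3374, 0.0804]
orientation: [-0.104, 0.995, 0.001, 0.001]
ft_force: [-0.0, 0.2, -1.0]
opening: 0.704
gripper_force: 0.0
clock: 12.45
tool_pos: [0.5515, 0.3367, 0.3319]
orientation: [-0.104, 0.995, 0.0, 0.0]
ft_force: [1.9, 0.5, -1.2]
opening: 0.631
gripper_force: 29.9
shift/0.25: [ 0.239 -1.407  0.039] yaw now -2.9338
twist units (tool z down): 1.874 alt half turn -19.07 j6 -1.3488896607707674
```

View pics/s2c.png

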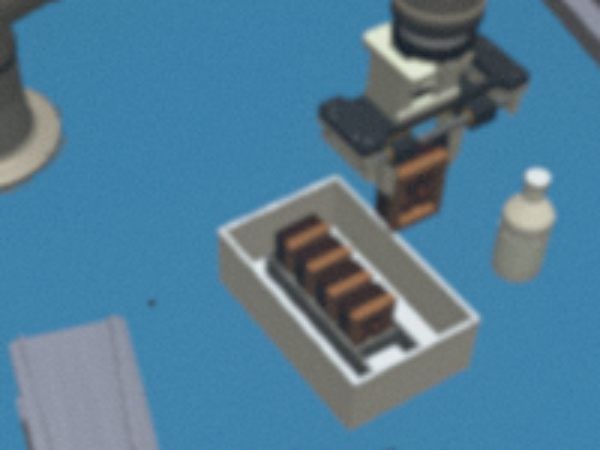

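```bash
python3 -m crank '{"fingers":[-1,-1,-1,-1,-1,-1,-1,-1],"offset":[[0.03,-0.176,0],[0.03,-0.176,0],[0.03,-0.176,0],[0.03,-0.176,0],[0.03,-0.176,0],[0.03,-0.176,0],[0.03,-0.176,0],[0.03,-0.175,0.03]],"twist":[0,0,0,0,0,0,0,0]}'
python3 -m crank '{"fingers":[-1,-1,-1],"offset":[[0,0,0],[0,0,0],[0,0,0]],"twist":[0.95,0.924,0]}'
python3 - <<'E'
from h import *
go(.5675,-.019,.264,np.radians(175.8))
s=snap('scene','s3.png');a=cv2.imread('pics/s3.png');cv2.imwrite('pics/s3c.png',cv2.resize(a[100:260,150:350],None,fx=3,fy=3))
E
```

```text
clock: 13.3
tool_pos: [0.566, -0.0213, 0.3227]
orientation: [-0.104, 0.995, -0.0, 0.001]
ft_force: [0.6, -0.2, -1.2]
opening: 0.631
gripper_force: 29.9
clock: 13.6
tool_pos: [0.5658, -0.02, 0.3215]
orientation: [0.038, 0.999, 0.0, 0.0]
ft_force: [0.4, -0.4, -0.8]
opening: 0.628
gripper_force: 29.9
shift/0.25: [-0.006  0.005  0.23 ] yaw now 3.066
twist units (tool z down): -0.015 alt half turn 20.929 j6 -1.6659940565944253
```

View pics/s3c.png

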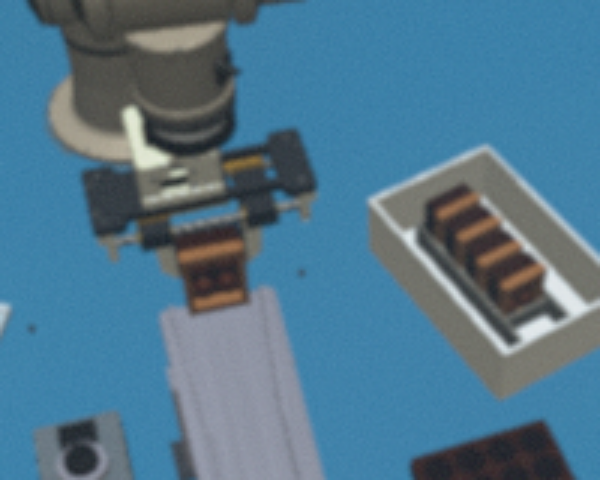

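```bash
python3 -m crank '{"fingers":[-1,-1,-1,-1,-1,-1],"offset":[[0,0.003,0.1],[0,0,0.08],[0,0,0.04],[0,0,0.02],[0,0,0.02],[0,0,0]],"twist":[0,0,0,0,0,0]}'
python3 -m crank '{"fingers":[-1,-1,-1],"offset":[[0.01,0,0.02],[0,0,0.02],[0,0,0]],"twist":[0,0,0]}'
python3 - <<'E'
from h import *
s=snap('scene','s4.png');a=cv2.imread('pics/s4.png');cv2.imwrite('pics/s4c.png',cv2.resize(a[120:260,150:310],None,fx=4,fy=4))
E
```

```text
clock: 14.25
tool_pos: [0.5719, -0.0185, 0.2638]
orientation: [0.034, 0.999, -0.001, 0.011]
ft_force: [9.4, 1.3, 24.9]
opening: 0.63
gripper_force: 30.0
clock: 14.55
tool_pos: [0.5717, -0.0186, 0.256]
orientation: [0.035, 0.999, -0.001, 0.015]
ft_force: [14.5, 2.2, 32.4]
opening: 0.631
gripper_force: 30.0
```

View pics/s4c.png

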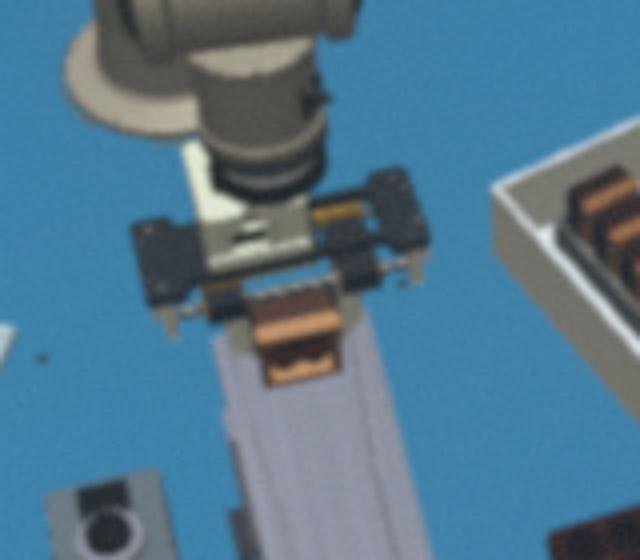

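```bash
cat >> h.py <<'E'
def carton(zoff=-.012):
    """held carton profile in plane forward(-tool x)/z relative to grasp point, from scene camera"""
    st=sense();s=snap('scene');P=cloud(s).reshape(-1,3);P=P[~np.isnan(P[:,0])]
    q=R.from_quat(st['orientation']).inv().apply(P-st['tool_pos']);q[:,2]-=.006
    c=q[(abs(q[:,1])<.024)&(abs(q[:,0])<.09)&(q[:,2]>zoff)&(q[:,2]<.09)]
    f=np.c_[-c[:,0],-c[:,2]]*1000
    # drop far-sparse points (bench/chute seen past the carton)
    print('n',len(f),'f',np.percentile(f[:,0],[1,99]).round(),'z',np.percentile(f[:,1],[1,99]).round())
    print('rect',cv2.minAreaRect(f.astype(np.float32)))
    for z in range(15,-95,-8):
        k=abs(f[:,1]-z)<4
        if k.sum()>3: print(z,'n',k.sum(),'f min/med/max',np.percentile(f[k,0],[3,50,97]).round(1))
E
python3 -m crank '{"fingers":[-1,-1,-1,-1,-1,-1],"offset":[[0,0,-0.03],[0,0,-0.1],[0,0,-0.1],[0,0,-0.1],[0,0,0],[0,0,0]],"twist":[0,0,0,0,0,0]}'
python3 - <<'E'
from h import *
carton(-.03)
c,s=np.cos(.2077),np.sin(.2077)
# tote near wall inner face at tote x=-130; carton centre 17+6 ahead of it
x=.4664-.107*c; y=.3195-.107*s; print(x,y); go(x,y,.33,np.radians(191.9))
E
```

```text
clock: 15.2
tool_pos: [0.5635, -0.0182, 0.3285]
orientation: [0.035, 0.999, -0.0, 0.0]
ft_force: [0.6, -0.6, -1.3]
opening: 0.633
gripper_force: 30.0
n 420 f [-6. 27.] z [-58.  22.]
rect ((1.366067886352539, -16.307231903076172), (81.84101104736328, 36.792606353759766), 74.98575592041016)
15 n 146 f min/med/max [-3.4 15.7 26.6]
7 n 20 f min/med/max [21.9 24.2 26.2]
-1 n 19 f min/med/max [15.5 19.6 21.7]
-9 n 15 f min/med/max [13.3 16.8 20.3]
-17 n 5 f min/med/max [ 3.8  8.8 18.2]
-25 n 41 f min/med/max [ 1.6  8.  12.8]
-33 n 34 f min/med/max [ 3.  10.2 12.6]
-41 n 8 f min/med/max [ 0.6  9.3 13.3]
-49 n 55 f min/med/max [-1.8  4.8 10.8]
-57 n 16 f min/med/max [5.  7.4 9.6]
0.36169966698569256 0.2974355429096222
shift/0.25: [ 0.894  1.202 -0.008] yaw now 3.0703
twist units (tool z down): -1.86 alt half turn 19.084 j6 -1.6678979486091519
```

```bash
python3 -c "
from h import *
go(.6327,.3546,.33,np.radians(191.9))"; python3 -m crank '{"fingers":[-1,-1,-1],"offset":[[0,0,0],[0,0,0],[0,0,0]],"twist":[-0.93,-0.93,0]}'; python3 -c "
from h import *
go(.6327,.3546,.33,np.radians(191.9))"
```

```text
shift/0.25: [-0.171  1.507 -0.01 ] yaw now 3.0703
twist units (tool z down): -1.86 alt half turn 19.084 j6 -1.6678979486091519
clock: 15.55
tool_pos: [0.5631, -0.0184, 0.3269]
orientation: [-0.104, 0.995, 0.0, -0.001]
ft_force: [0.2, 0.8, -0.7]
opening: 0.628
gripper_force: 30.0
shift/0.25: [-0.58   1.403 -0.012] yaw now -2.9337
twist units (tool z down): 0.001 alt half turn -20.943 j6 -1.9474734565357965
```

```bash
python3 -m crank '{"fingers":[-1,-1,-1,-1,-1,-1,-1,-1],"offset":[[-0.0725,0.175,0],[-0.0725,0.175,0],[-0.0725,0.175,0],[-0.0725,0.175,0],[-0.0725,0.175,0],[-0.0725,0.175,0],[-0.0725,0.175,0],[-0.0725,0.178,0]],"twist":[0,0,0,0,0,0,0,0]}'
python3 -m crank '{"fingers":[-1,-1,-1,-1,-1,-1],"offset":[[0,0,0.17],[0,0,0.17],[0,0,0.17],[0,0,0.17],[0,0,0.12],[0,0,0]],"twist":[0,0,0,0,0,0]}'
python3 -c "
from h import *
go(.6327,.3546,.128,np.radians(191.9))"
```

```text
clock: 16.35
tool_pos: [0.6337, 0.3562, 0.3274]
orientation: [-0.101, 0.995, -0.0, -0.001]
ft_force: [0.9, -0.2, -1.1]
opening: 0.634
gripper_force: 30.0
clock: 16.95
tool_pos: [0.6307, 0.3531, 0.1214]
orientation: [-0.101, 0.995, -0.002, -0.006]
ft_force: [-0.9, -0.7, -0.6]
opening: 0.632
gripper_force: 30.0
shift/0.25: [-0.009  0.004 -0.027] yaw now -2.9388
twist units (tool z down): -0.032 alt half turn 20.911 j6 -1.369210240853101
```

```bash
python3 -m crank '{"fingers":[-1,-1,-1,-1,-1,-1,-1,-1],"offset":[[0.03,0.002,-0.02],[0.02,0,-0.012],[0.021,0,-0.012],[0.023,0,-0.006],[0.023,0,-0.006],[0.023,0,0],[0.024,0,0],[0,0,0]],"twist":[0,0,0,0,0,0,0,0]}'
python3 -m crank '{"fingers":[-1,-1,-1,-1],"offset":[[0.02,0,0],[0.02,0,0.01],[0.02,0,0.01],[0,0,0]],"twist":[0,0,0,0]}'
python3 -c "
from h import *
carton(-.03)
go(.4664+.1137*.9785,.3195+.1137*.2062,.132,np.radians(191.9))"
```

```text
clock: 17.75
tool_pos: [0.5964, 0.3473, 0.1475]
orientation: [-0.102, 0.995, 0.001, 0.006]
ft_force: [6.6, 1.7, -0.6]
opening: 0.63
gripper_force: 30.0
clock: 18.15
tool_pos: [0.5824, 0.3447, 0.1438]
orientation: [-0.102, 0.995, 0.002, 0.007]
ft_force: [4.9, 0.4, 4.5]
opening: 0.626
gripper_force: 30.0
n 308 f [-62.  49.] z [-84.  28.]
rect ((4.4456329345703125, -43.653076171875), (146.25978088378906, 72.03401184082031), 54.52879333496094)
15 n 17 f min/med/max [12.9 24.2 27.7]
7 n 33 f min/med/max [20.  27.  32.3]
-1 n 19 f min/med/max [24.7 29.2 35.5]
-9 n 14 f min/med/max [23.8 29.2 39.8]
-17 n 50 f min/med/max [23.3 30.5 38.7]
-25 n 25 f min/med/max [30.4 36.6 42.6]
-33 n 33 f min/med/max [32.8 44.  48.4]
-41 n 32 f min/med/max [33.  41.  48.8]
-49 n 5 f min/med/max [31.9 46.  46.2]
-73 n 5 f min/med/max [-52.8  14.8  18.9]
-81 n 8 f min/med/max [-62.9  13.7  15.2]
shift/0.25: [ 0.021 -0.003  0.047] yaw now -2.9367
twist units (tool z down): -0.019 alt half turn 20.925 j6 -1.3539794346701217
```

```bash
python3 -m crank '{"fingers":[-1,-1,-1,-1,-1,-1],"offset":[[0.02,0,0.015],[0.02,0,0.015],[0.02,0,0.015],[0.02,0,0.015],[0.01,0,0.015],[0,0,0]],"twist":[0,0,0,0,0,0]}'
python3 -c "
from h import *
carton(-.03)"
```

```text
clock: 18.8
tool_pos: [0.559, 0.34, 0.124]
orientation: [-0.102, 0.995, 0.002, 0.005]
ft_force: [1.5, 0.1, 4.5]
opening: 0.628
gripper_force: 30.0
n 376 f [-44.  69.] z [-87.  28.]
rect ((4.977607727050781, -54.83042907714844), (160.4630584716797, 94.42595672607422), 48.42210388183594)
15 n 42 f min/med/max [15.  31.8 43.5]
7 n 37 f min/med/max [31.2 37.6 53.3]
-1 n 72 f min/med/max [32.9 46.  58.3]
-9 n 49 f min/med/max [49.8 62.2 70.3]
-17 n 32 f min/med/max [51.  57.9 69.4]
-65 n 10 f min/med/max [-16.4  38.3  39.9]
-73 n 11 f min/med/max [-13.5  38.9  41.3]
-81 n 45 f min/med/max [-68.8 -28.2  41.8]
-89 n 16 f min/med/max [-47.4 -29.   39.9]
```

```bash
python3 -m crank '{"fingers":[-1,-1,-1,-1,-1,-1],"offset":[[0,0,-0.1],[0,0,-0.18],[0,0,-0.18],[0,0,-0.18],[0,0,-0.1],[0,0,0]],"twist":[0,0,0,0,0,0]}'; python3 -c "
from h import *
go(.5675,-.019,.30,np.radians(175.8));carton(-.03)"
```

```text
clock: 19.45
tool_pos: [0.5579, 0.3395, 0.3112]
orientation: [-0.102, 0.995, 0.002, 0.006]
ft_force: [0.7, -0.4, -0.5]
opening: 0.634
gripper_force: 30.0
shift/0.25: [ 0.255 -1.412  0.038] yaw now -2.9363
twist units (tool z down): 1.858 alt half turn -19.086 j6 -1.3468059295161547
n 356 f [14. 69.] z [-19.  28.]
rect ((35.78558349609375, 6.23344612121582), (30.12010955810547, 80.09221649169922), 60.166996002197266)
15 n 50 f min/med/max [ 3.3 31.2 39.4]
7 n 44 f min/med/max [29.7 35.6 50.4]
-1 n 89 f min/med/max [31.  46.3 56.8]
-9 n 60 f min/med/max [49.7 61.7 69.1]
-17 n 43 f min/med/max [50.9 57.3 70. ]
```

```bash
python3 -m crank '{"fingers":[-1,-1,-1,-1,-1,-1,-1,-1],"offset":[[0.032,-0.176,0],[0.032,-0.176,0],[0.032,-0.176,0],[0.032,-0.176,0],[0.032,-0.176,0],[0.032,-0.176,0],[0.032,-0.176,0],[0.031,-0.18,0]],"twist":[0,0,0,0,0,0,0,0]}'
python3 -m crank '{"fingers":[-1,-1,-1],"offset":[[0,0,0.03],[0,0,0.01],[0,0,0]],"twist":[0.93,0.93,0]}'
python3 -c "
from h import *
go(.5675,-.019,.237,np.radians(175.8))"
```

```text
clock: 20.3
tool_pos: [0.5655, -0.0212, 0.3026]
orientation: [-0.103, 0.995, 0.0, -0.001]
ft_force: [0.9, 0.1, -1.2]
opening: 0.63
gripper_force: 30.0
clock: 20.6
tool_pos: [0.5656, -0.02, 0.2921]
orientation: [0.038, 0.999, 0.0, -0.002]
ft_force: [-0.7, -0.3, -1.6]
opening: 0.628
gripper_force: 30.0
shift/0.25: [-0.008  0.005  0.221] yaw now 3.0657
twist units (tool z down): -0.017 alt half turn 20.927 j6 -1.6658789234111935
```

```bash
python3 -m crank '{"fingers":[-1,-1,-1,-1,-1],"offset":[[0,0.005,0.08],[0,0,0.08],[0,0,0.04],[0,0,0.02],[0,0,0]],"twist":[0,0,0,0,0]}'
python3 -c "
from h import *
carton(-.03)"
```

```text
clock: 21.1
tool_pos: [0.5665, -0.0183, 0.2385]
orientation: [0.036, 0.999, 0.0, -0.0]
ft_force: [0.6, 0.3, 0.0]
opening: 0.63
gripper_force: 30.0
n 750 f [13. 89.] z [-83.  25.]
rect ((50.520782470703125, -30.222999572753906), (56.13145065307617, 136.2860870361328), 29.5480899810791)
15 n 65 f min/med/max [-4.6 31.1 43.1]
7 n 48 f min/med/max [28.8 34.9 51. ]
-1 n 108 f min/med/max [30.9 46.  58.4]
-9 n 78 f min/med/max [40.6 63.6 71.3]
-17 n 45 f min/med/max [49.6 55.  69.8]
-57 n 28 f min/med/max [37.9 42.9 54.5]
-65 n 116 f min/med/max [38.3 51.8 66. ]
-73 n 109 f min/med/max [55.  69.4 85.9]
-81 n 71 f min/med/max [73.1 83.1 89.8]
```

```bash
python3 -m crank '{"fingers":[-1,-1,1,1,1,1],"offset":[[0,0,0.012],[0,0,0],[0,0,0],[0,0,0],[0,0,0],[0,0,0]],"twist":[0,0,0,0,0,0]}'
python3 -m crank '{"fingers":[1,1,1,1],"offset":[[0,0,-0.1],[0,0,-0.15],[0,0,-0.1],[0,0,0]],"twist":[0,0,0,0]}'
python3 - <<'E'
from h import *
s=snap('scene','s5.png');a=cv2.imread('pics/s5.png');cv2.imwrite('pics/s5c.png',cv2.resize(a[110:360,130:400],None,fx=2.2,fy=2.2))
E
```

```text
clock: 21.75
tool_pos: [0.5668, -0.0185, 0.236]
orientation: [0.037, 0.999, 0.0, 0.0]
ft_force: [-0.4, 0.7, 0.3]
opening: 0.927
gripper_force: 0.0
clock: 22.15
tool_pos: [0.5681, -0.0187, 0.3275]
orientation: [0.037, 0.999, -0.0, 0.004]
ft_force: [0.3, -0.1, -0.0]
opening: 0.997
gripper_force: 0.0
```

View pics/s5c.png

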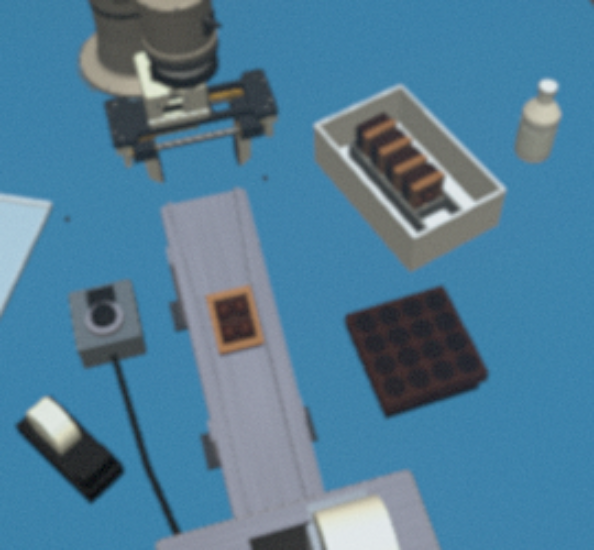

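```bash
python3 -m crank '{"fingers":[1,1,1],"offset":[[0,0,0],[0,0,0],[0,0,0]],"twist":[-0.93,-0.93,0]}'>/dev/null; python3 - <<'E'
from h import *
s=snap('top');P=cloud(s);X,Y,Z=P[...,0],P[...,1],P[...,2]
T=(X>.27)&(X<.66)&(Y>.18)&(Y<.46)
n,l,st,c=cv2.connectedComponentsWithStats((T&(Z>.06)&(Z<.1)).astype(np.uint8))
for i in range(1,n):
    if st[i,4]>20: print(P[l==i].mean(0).round(4))
go(.508,.328,.15,np.radians(191.9))
E
```

```text
[0.4769 0.3288 0.0821]
[0.5069 0.3273 0.0795]
[0.4661 0.3177 0.0795]
[0.423  0.3102 0.08  ]
[0.3812 0.3017 0.0806]
shift/0.25: [-0.052  1.404  0.689] yaw now -2.9389
twist units (tool z down): -0.033 alt half turn 20.911 j6 -1.9412638673486107
```

```bash
python3 -m crank '{"fingers":[1,1,1,1,1,1,1,1],"offset":[[-0.0065,0.1755,0],[-0.0065,0.1755,0],[-0.0065,0.1755,0],[-0.0065,0.1755,0],[-0.0065,0.1755,0.05],[-0.0065,0.1755,0.05],[-0.0065,0.1755,0.05],[-0.0065,0.1755,0.05]],"twist":[0,0,0,0,0,0,0,0]}'>/dev/null
python3 -m crank '{"fingers":[1,1,1,1,1],"offset":[[0,0,0.15],[0,0,0.15],[0,0,0.15],[0,0,0],[0,0,0]],"twist":[0,0,0,0,0]}'
python3 -c "
from h import *
go(.508,.328,.073,np.radians(191.9))"
```

```text
clock: 23.85
tool_pos: [0.5078, 0.3278, 0.1609]
orientation: [-0.102, 0.995, -0.0, -0.001]
ft_force: [0.2, 0.4, 0.5]
opening: 0.996
gripper_force: 0.0
shift/0.25: [-0.001  0.001  0.352] yaw now -2.938
twist units (tool z down): -0.027 alt half turn 20.917 j6 -1.327999555293091
```

```bash
python3 -m crank '{"fingers":[1,1,1,-1,-1,-1,-1,-1],"offset":[[0,0,0.15],[0,0,0.14],[0,0,0.062],[0,0,0],[0,0,0],[0,0,0],[0,0,0],[0,0,0]],"twist":[0,0,0,0,0,0,0,0]}'
python3 -m crank '{"fingers":[-1,-1,-1,-1,-1,-1,-1,-1],"offset":[[0,0,-0.1],[0,0,-0.2],[0,0,-0.2],[-0.1,0,0],[-0.2,0,0],[-0.19,0,0],[0,0,0],[0,0,0]],"twist":[0,0,0,0,0,0,0,0]}'
python3 -c "
from h import *
X=.166;go(.4664+X*.9785,.3195+X*.2062,.133,np.radians(191.9));carton(-.03)"
```

```text
clock: 24.65
tool_pos: [0.5085, 0.3282, 0.0742]
orientation: [-0.103, 0.995, 0.001, 0.001]
ft_force: [-1.0, -0.2, 4.1]
opening: 0.633
gripper_force: 29.9
clock: 25.45
tool_pos: [0.6278, 0.3524, 0.1959]
orientation: [-0.102, 0.995, -0.0, -0.001]
ft_force: [-0.6, 0.2, -1.2]
opening: 0.63
gripper_force: 29.9
shift/0.25: [-0.006  0.004  0.251] yaw now -2.9367
twist units (tool z down): -0.019 alt half turn 20.925 j6 -1.3705414183975664
n 224 f [-14.  18.] z [-64.  16.]
rect ((2.251619338989258, -25.836082458496094), (36.66987991333008, 82.78485870361328), 3.625140905380249)
15 n 47 f min/med/max [-13.8  11.8  17.6]
7 n 25 f min/med/max [-14.3  15.2  17.6]
-1 n 7 f min/med/max [13.2 14.5 16.5]
-9 n 23 f min/med/max [ 8.9 12.6 16.7]
-17 n 8 f min/med/max [10.7 11.8 14.7]
-25 n 5 f min/med/max [ 6.5 10.4 14.8]
-33 n 37 f min/med/max [ 4.8 10.3 17.1]
-41 n 16 f min/med/max [ 8.8 13.2 15.6]
-49 n 13 f min/med/max [ 6.6 12.4 17. ]
-57 n 36 f min/med/max [ 6.6 14.  17.4]
-65 n 7 f min/med/max [14.1 14.9 16.7]
```

```bash
python3 -m crank '{"fingers":[-1,-1,-1,-1,-1,-1,-1,-1],"offset":[[0,0,0.1],[0,0,0.1],[0,0,0.05],[0.028,0,0],[0.028,0,0],[0.023,0,-0.006],[0.023,0,-0.005],[0.023,0,0]],"twist":[0,0,0,0,0,0,0,0]}'
python3 -m crank '{"fingers":[-1,-1,-1,-1,-1,-1],"offset":[[0.024,0,0],[0.02,0,0.005],[0.02,0,0.007],[0.02,0,0.008],[0.01,0,0.006],[0,0,0]],"twist":[0,0,0,0,0,0]}'
python3 -c "
from h import *
X=.1137;go(.4664+X*.9785,.3195+X*.2062,.132,np.radians(191.9));carton(-.03)"
```

```text
clock: 26.3
tool_pos: [0.5999, 0.3471, 0.1415]
orientation: [-0.103, 0.995, 0.001, 0.005]
ft_force: [9.1, 1.6, -3.0]
opening: 0.627
gripper_force: 30.0
clock: 26.9
tool_pos: [0.5771, 0.3424, 0.137]
orientation: [-0.103, 0.995, 0.001, 0.006]
ft_force: [5.6, 0.2, 6.5]
opening: 0.63
gripper_force: 30.0
shift/0.25: [-0.002  0.002  0.02 ] yaw now -2.9359
twist units (tool z down): -0.013 alt half turn 20.931 j6 -1.3542186179118287
n 310 f [ 4. 58.] z [-83.  23.]
rect ((32.05769348144531, -28.873477935791016), (48.52976608276367, 114.15438079833984), 11.188752174377441)
15 n 24 f min/med/max [ 2.9 15.4 20. ]
7 n 43 f min/med/max [12.1 20.8 27.9]
-1 n 34 f min/med/max [11.8 25.2 32.7]
-9 n 12 f min/med/max [21.3 25.4 37.5]
-17 n 69 f min/med/max [22.5 33.5 45.8]
-25 n 28 f min/med/max [29.3 42.2 47.5]
-33 n 53 f min/med/max [39.7 51.5 58. ]
-41 n 17 f min/med/max [40.6 47.4 57.4]
-73 n 4 f min/med/max [18.3 20.2 23.1]
```

```bash
python3 -m crank '{"fingers":[-1,-1,-1,-1],"offset":[[0.016,0,0.012],[0.016,0,0.012],[0.01,0,0.01],[0,0,0]],"twist":[0,0,0,0]}'
python3 -m crank '{"fingers":[-1,-1,-1,-1,-1],"offset":[[0,0,-0.1],[0,0,-0.2],[0,0,-0.2],[0,0,-0.18],[0,0,0]],"twist":[0,0,0,0,0]}'
python3 -c "
from h import *
carton(-.03);go(.5675,-.019,.29,np.radians(175.8))"
```

```text
clock: 27.35
tool_pos: [0.5661, 0.3403, 0.1285]
orientation: [-0.103, 0.995, 0.001, 0.005]
ft_force: [1.4, -1.4, 9.0]
opening: 0.627
gripper_force: 30.0
clock: 27.85
tool_pos: [0.5653, 0.3405, 0.3038]
orientation: [-0.103, 0.995, 0.003, 0.008]
ft_force: [-0.3, 0.5, -0.6]
opening: 0.63
gripper_force: 30.0
n 383 f [ 8. 66.] z [-26.  26.]
rect ((33.88788604736328, -2.5001449584960938), (21.74862289428711, 75.31221771240234), 51.106441497802734)
15 n 40 f min/med/max [10.7 20.5 27.5]
7 n 72 f min/med/max [ 8.9 24.1 33.7]
-1 n 34 f min/med/max [24.8 30.4 48.7]
-9 n 103 f min/med/max [27.3 41.2 53.9]
-17 n 60 f min/med/max [44.4 60.  65.9]
-25 n 35 f min/med/max [48.6 52.7 66.1]
shift/0.25: [ 0.282 -1.409  0.031] yaw now -2.9356
twist units (tool z down): 1.862 alt half turn -19.082 j6 -1.3507856966252691
```

```bash
python3 -m crank '{"fingers":[-1,-1,-1,-1,-1,-1,-1,-1],"offset":[[0.035,-0.176,0],[0.035,-0.176,0],[0.035,-0.176,0],[0.035,-0.176,0],[0.035,-0.176,0],[0.035,-0.176,0],[0.035,-0.176,0],[0.035,-0.178,0]],"twist":[0,0,0,0,0,0,0,0]}'
python3 -m crank '{"fingers":[-1,-1,-1],"offset":[[0,0,0.03],[0,0,0.03],[0,0,0]],"twist":[0.93,0.93,0]}'
python3 -c "
from h import *
go(.5675,-.019,.2355,np.radians(175.8))"
```

```text
clock: 28.7
tool_pos: [0.566, -0.0213, 0.2926]
orientation: [-0.103, 0.995, 0.0, -0.0]
ft_force: [0.7, 0.1, -0.9]
opening: 0.633
gripper_force: 30.0
clock: 29.0
tool_pos: [0.5659, -0.0201, 0.2765]
orientation: [0.038, 0.999, 0.0, -0.002]
ft_force: [-0.8, 0.3, -0.9]
opening: 0.631
gripper_force: 30.0
shift/0.25: [-0.007  0.005  0.164] yaw now 3.0661
twist units (tool z down): -0.015 alt half turn 20.929 j6 -1.66626084248199
```

```bash
python3 -m crank '{"fingers":[-1,-1,-1,-1,1,1,1,1],"offset":[[0,0.005,0.07],[0,0,0.06],[0,0,0.03],[0,0,0],[0,0,0],[0,0,0],[0,0,0],[0,0,0]],"twist":[0,0,0,0,0,0,0,0]}'
python3 -m crank '{"fingers":[1,1,1,1],"offset":[[0,0,-0.1],[0,0,-0.15],[0,0,-0.1],[0,0,0]],"twist":[0,0,0,0]}'
python3 -m crank '{"fingers":[1,1,1],"offset":[[0,0,0],[0,0,0],[0,0,0]],"twist":[-0.93,-0.93,0]}'
cat >> h.py <<'E'
def tote():
    s=snap('top');np.savez('top.npz',**s);P=cloud(s);X,Y,Z=P[...,0],P[...,1],P[...,2]
    T=(X>.27)&(X<.66)&(Y>.18)&(Y<.46)
    n,l,st,c=cv2.connectedComponentsWithStats((T&(Z>.06)&(Z<.1)).astype(np.uint8))
    for i in range(1,n):
        if st[i,4]>20: print(P[l==i].mean(0).round(4))
    h=Z-(-.44275*X+.0373*Y+.4412); m=(X>.55)&(X<.93)&(Y>-.1)&(Y<.04)&(h>.024)&(h<.09)
    n,l,st,c=cv2.connectedComponentsWithStats(m.astype(np.uint8))
    for i in range(1,n):
        if st[i,4]>20: print('chute',st[i,4],P[l==i].mean(0).round(3),'h',np.median(h[l==i]).round(3),cv2.minAreaRect((P[l==i][:,:2]*1000).astype(np.float32))[1:])
E
python3 -c "
from h import *
tote();go(.4665,.318,.073,np.radians(191.9))"
```

```text
clock: 29.8
tool_pos: [0.5676, -0.0187, 0.2386]
orientation: [0.037, 0.999, -0.0, 0.001]
ft_force: [0.2, 0.2, 0.5]
opening: 0.929
gripper_force: 0.0
clock: 30.2
tool_pos: [0.5687, -0.0189, 0.3299]
orientation: [0.037, 0.999, -0.001, 0.004]
ft_force: [0.2, -0.5, -0.2]
opening: 1.001
gripper_force: 0.0
clock: 30.5
tool_pos: [0.5671, -0.0186, 0.3248]
orientation: [-0.103, 0.995, 0.0, -0.001]
ft_force: [-0.1, 0.1, 0.3]
opening: 1.003
gripper_force: 0.0
[0.4742 0.3294 0.0823]
[0.466  0.3175 0.0806]
[0.423  0.3106 0.0798]
[0.3813 0.302  0.0797]
chute 601 [ 0.853 -0.04   0.096] h 0.034 ((60.88064193725586, 149.6356964111328), 87.05903625488281)
shift/0.25: [0.122 1.4   1.008] yaw now -2.9389
twist units (tool z down): -0.033 alt half turn 20.911 j6 -1.941467240777338
```

```bash
python3 -m crank '{"fingers":[1,1,1,1,1,1,1,1],"offset":[[0.0153,0.175,0],[0.0153,0.175,0],[0.0153,0.175,0],[0.0153,0.175,0],[0.0153,0.175,0.05],[0.0153,0.175,0.05],[0.0153,0.175,0.05],[0.0153,0.175,0.05]],"twist":[0,0,0,0,0,0,0,0]}'>/dev/null
python3 -m crank '{"fingers":[1,1,1,1,1],"offset":[[0,0,0.15],[0,0,0.15],[0,0,0.15],[0,0,0],[0,0,0]],"twist":[0,0,0,0,0]}'
python3 -c "
from h import *
go(.4665,.318,.073,np.radians(191.9))"
```

```text
clock: 31.85
tool_pos: [0.4661, 0.3177, 0.1634]
orientation: [-0.102, 0.995, -0.0, -0.0]
ft_force: [0.2, 0.2, 0.3]
opening: 1.001
gripper_force: 0.0
shift/0.25: [-0.002  0.001  0.362] yaw now -2.938
twist units (tool z down): -0.027 alt half turn 20.916 j6 -1.311949713185616
```

```bash
python3 -m crank '{"fingers":[1,1,1,-1,-1,-1,-1,-1],"offset":[[0,0,0.15],[0,0,0.14],[0,0,0.072],[0,0,0],[0,0,0],[0,0,0],[0,0,0],[0,0,0]],"twist":[0,0,0,0,0,0,0,0]}'
python3 -m crank '{"fingers":[-1,-1,-1,-1,-1,-1,-1,-1],"offset":[[0,0,-0.1],[0,0,-0.2],[0,0,-0.2],[-0.1,0,0],[-0.19,0,0],[-0.19,0,0],[-0.18,0,0],[0,0,0]],"twist":[0,0,0,0,0,0,0,0]}'
python3 -m crank '{"fingers":[-1],"offset":[[0,0,0]],"twist":[0]}'>/dev/null
python3 -c "
from h import *
X=.166;go(.4664+X*.9785,.3195+X*.2062,.133,np.radians(191.9));carton(-.03)"
```

```text
clock: 32.65
tool_pos: [0.4666, 0.3186, 0.074]
orientation: [-0.102, 0.995, 0.001, 0.001]
ft_force: [-0.1, -0.5, 4.5]
opening: 0.626
gripper_force: 30.0
clock: 33.45
tool_pos: [0.6318, 0.351, 0.1944]
orientation: [-0.101, 0.995, -0.0, 0.0]
ft_force: [-0.9, -0.7, -1.2]
opening: 0.627
gripper_force: 30.0
shift/0.25: [-0.008  0.01   0.251] yaw now -2.9367
twist units (tool z down): -0.019 alt half turn 20.925 j6 -1.3721902609240064
n 229 f [-14.  19.] z [-64.  16.]
rect ((2.0074214935302734, -25.469615936279297), (36.533939361572266, 82.83031463623047), 2.0658841133117676)
15 n 56 f min/med/max [-12.8  11.7  18.2]
7 n 22 f min/med/max [-15.8  17.   19. ]
-1 n 14 f min/med/max [13.9 16.3 18.9]
-9 n 12 f min/med/max [10.2 13.7 16.7]
-17 n 13 f min/med/max [ 9.  13.7 18. ]
-25 n 12 f min/med/max [ 6.2  9.6 18.2]
-33 n 31 f min/med/max [ 6.3 11.9 17.1]
-41 n 18 f min/med/max [10.1 14.3 17.4]
-49 n 15 f min/med/max [ 9.5 14.  19.2]
-57 n 31 f min/med/max [ 8.3 15.9 19.1]
-65 n 5 f min/med/max [14.6 15.2 16.7]
```

Same tipping sequence as the second carton, with the extra push included.

```bash
python3 -m crank '{"fingers":[-1,-1,-1,-1,-1,-1,-1,-1],"offset":[[0,0.006,0.1],[0,0,0.1],[0,0,0.05],[0.028,0,0],[0.028,0,0],[0.023,0,-0.006],[0.023,0,-0.005],[0.023,0,0]],"twist":[0,0,0,0,0,0,0,0]}'
python3 -m crank '{"fingers":[-1,-1,-1,-1,-1,-1,-1,-1],"offset":[[0.024,0,0],[0.02,0,0.005],[0.02,0,0.007],[0.02,0,0.008],[0.018,0,0.012],[0.016,0,0.012],[0.014,0,0.012],[0,0,0]],"twist":[0,0,0,0,0,0,0,0]}'
python3 -m crank '{"fingers":[-1,-1,-1,-1,-1],"offset":[[0,0,-0.1],[0,0,-0.2],[0,0,-0.2],[0,0,-0.18],[0,0,0]],"twist":[0,0,0,0,0]}'
python3 -c "
from h import *
carton(-.03);go(.5675,-.019,.29,np.radians(175.8))"
```

```text
clock: 34.4
tool_pos: [0.5993, 0.3471, 0.1411]
orientation: [-0.103, 0.995, 0.001, 0.005]
ft_force: [8.9, 1.6, -3.0]
opening: 0.63
gripper_force: 30.0
clock: 35.2
tool_pos: [0.5665, 0.3406, 0.1291]
orientation: [-0.103, 0.995, 0.001, 0.005]
ft_force: [2.0, -0.6, 8.1]
opening: 0.629
gripper_force: 30.0
clock: 35.7
tool_pos: [0.5657, 0.3408, 0.3045]
orientation: [-0.103, 0.995, 0.003, 0.008]
ft_force: [0.4, -0.6, -0.9]
opening: 0.632
gripper_force: 30.0
n 391 f [ 8. 67.] z [-26.  26.]
rect ((27.227909088134766, -10.871002197265625), (43.06220245361328, 76.25189208984375), 47.11992263793945)
15 n 40 f min/med/max [10.4 19.6 29.6]
7 n 70 f min/med/max [ 8.4 24.9 36. ]
-1 n 42 f min/med/max [-3.6 30.8 46.6]
-9 n 88 f min/med/max [27.2 39.4 51.3]
-17 n 57 f min/med/max [38.5 54.4 66. ]
-25 n 55 f min/med/max [46.2 60.  66.8]
shift/0.25: [ 0.284 -1.409  0.034] yaw now -2.9356
twist units (tool z down): 1.862 alt half turn -19.082 j6 -1.3506332963442762
```

```bash
python3 -m crank '{"fingers":[-1,-1,-1,-1,-1,-1,-1,-1],"offset":[[0.035,-0.176,0],[0.035,-0.176,0],[0.035,-0.176,0],[0.035,-0.176,0],[0.035,-0.176,0],[0.035,-0.176,0],[0.035,-0.176,0],[0.035,-0.178,0]],"twist":[0,0,0,0,0,0,0,0]}'
python3 -m crank '{"fingers":[-1,-1,-1],"offset":[[0,0,0.03],[0,0,0.03],[0,0,0]],"twist":[0.93,0.93,0]}'
python3 -c "
from h import *
go(.5675,-.019,.2355,np.radians(175.8));carton(-.03)"
```

```text
clock: 36.55
tool_pos: [0.5665, -0.021, 0.2933]
orientation: [-0.103, 0.995, 0.0, -0.0]
ft_force: [1.0, -0.3, -0.8]
opening: 0.63
gripper_force: 30.0
clock: 36.85
tool_pos: [0.5663, -0.0198, 0.2773]
orientation: [0.038, 0.999, 0.0, -0.002]
ft_force: [0.3, -0.2, -0.7]
opening: 0.628
gripper_force: 30.0
shift/0.25: [-0.005  0.003  0.167] yaw now 3.0661
twist units (tool z down): -0.015 alt half turn 20.929 j6 -1.665630972740566
n 522 f [ 9. 67.] z [-89.  27.]
rect ((39.444820404052734, -28.184036254882812), (58.279449462890625, 119.4310531616211), 6.79329776763916)
15 n 48 f min/med/max [ 9.6 20.8 28.6]
7 n 86 f min/med/max [ 8.4 24.3 33.3]
-1 n 42 f min/med/max [23.3 29.5 49.3]
-9 n 126 f min/med/max [26.7 39.8 54. ]
-17 n 73 f min/med/max [42.4 58.  67.3]
-25 n 59 f min/med/max [47.3 52.9 67.2]
-89 n 26 f min/med/max [17.4 22.1 30.9]
```

```bash
python3 -m crank '{"fingers":[-1,-1,-1,-1,1,1,1,1],"offset":[[0,0.004,0.07],[0,0,0.06],[0,0,0.03],[0,0,0],[0,0,0],[0,0,0],[0,0,0],[0,0,0]],"twist":[0,0,0,0,0,0,0,0]}'
python3 -m crank '{"fingers":[1,1,1,1],"offset":[[0,0,-0.1],[0,0,-0.15],[0,0,-0.1],[0,0,0]],"twist":[0,0,0,0]}'
python3 -m crank '{"fingers":[1,1,1],"offset":[[0,0,0],[0,0,0],[0,0,0]],"twist":[-0.93,-0.93,0]}'
python3 -c "
from h import *
tote();go(.4235,.3105,.073,np.radians(191.9))"
```

```text
clock: 37.7
tool_pos: [0.568, -0.0187, 0.2393]
orientation: [0.037, 0.999, -0.0, 0.001]
ft_force: [-0.2, -0.3, -0.2]
opening: 0.928
gripper_force: 0.0
clock: 38.1
tool_pos: [0.5691, -0.0188, 0.3307]
orientation: [0.037, 0.999, -0.001, 0.004]
ft_force: [0.4, 0.6, 0.1]
opening: 1.004
gripper_force: 0.0
clock: 38.4
tool_pos: [0.5675, -0.0186, 0.3255]
orientation: [-0.103, 0.995, 0.0, -0.001]
ft_force: [-0.1, 0.1, -0.2]
opening: 0.999
gripper_force: 0.0
[0.4755 0.329  0.082 ]
[0.4227 0.3106 0.08  ]
[0.3813 0.3018 0.0798]
chute 742 [ 0.835 -0.039  0.104] h 0.034 ((57.38542938232422, 193.72894287109375), 86.81930541992188)
shift/0.25: [0.299 1.405 1.011] yaw now -2.9389
twist units (tool z down): -0.033 alt half turn 20.91 j6 -1.9412147279553231
```

```bash
python3 -m crank '{"fingers":[1,1,1,1,1,1,1,1],"offset":[[0.037,0.1755,0],[0.037,0.1755,0],[0.037,0.1755,0],[0.037,0.1755,0],[0.037,0.1755,0.05],[0.037,0.1755,0.05],[0.037,0.1755,0.05],[0.037,0.1755,0.05]],"twist":[0,0,0,0,0,0,0,0]}'>/dev/null
python3 -m crank '{"fingers":[1,1,1,1,1],"offset":[[0,0,0.15],[0,0,0.15],[0,0,0.15],[0,0,0],[0,0,0]],"twist":[0,0,0,0,0]}'
python3 -c "
from h import *
tote();go(.4235,.3105,.073,np.radians(191.9))"
```

```text
clock: 39.75
tool_pos: [0.4238, 0.3099, 0.1642]
orientation: [-0.102, 0.995, -0.0, -0.0]
ft_force: [0.5, -0.4, 0.4]
opening: 1.001
gripper_force: 0.0
[0.5705 0.3403 0.0818]
[0.3796 0.2166 0.0849]
[0.3813 0.3017 0.0799]
chute 843 [ 0.822 -0.038  0.11 ] h 0.034 ((57.95396041870117, 209.58502197265625), 86.51133728027344)
shift/0.25: [0.005 0.002 0.369] yaw now -2.9377
twist units (tool z down): -0.025 alt half turn 20.919 j6 -1.289554652862305
```

```bash
python3 -m crank '{"fingers":[1,1,1,-1,-1,-1,-1,-1],"offset":[[0.003,0.001,0.15],[0,0,0.14],[0,0,0.079],[0,0,0],[0,0,0],[0,0,0],[0,0,0],[0,0,0]],"twist":[0,0,0,0,0,0,0,0]}'
python3 -m crank '{"fingers":[-1,-1,-1,-1,-1,-1,-1,-1],"offset":[[0,0,-0.1],[0,0,-0.2],[0,0,-0.2],[-0.1,0,0],[-0.19,0,0],[-0.19,0,0],[-0.19,0,0],[-0.166,0,0]],"twist":[0,0,0,0,0,0,0,0]}'
python3 -m crank '{"fingers":[-1,-1],"offset":[[0,0,0],[0,0,0]],"twist":[0,0]}'>/dev/null
python3 -c "
from h import *
X=.166;go(.4664+X*.9785,.3195+X*.2062,.133,np.radians(191.9));carton(-.03)"
```

```text
clock: 40.6
tool_pos: [0.4236, 0.3105, 0.0729]
orientation: [-0.103, 0.995, 0.001, 0.001]
ft_force: [-0.5, -0.2, 5.3]
opening: 0.63
gripper_force: 30.0
clock: 41.4
tool_pos: [0.6293, 0.3527, 0.1967]
orientation: [-0.102, 0.995, 0.0, 0.0]
ft_force: [0.1, -0.2, -1.1]
opening: 0.629
gripper_force: 30.0
shift/0.25: [-0.008  0.005  0.248] yaw now -2.9366
twist units (tool z down): -0.018 alt half turn 20.926 j6 -1.3706301676142767
n 229 f [-13.  19.] z [-61.  16.]
rect ((12.136308670043945, -20.460460662841797), (34.222965240478516, 82.59011840820312), 18.07235336303711)
15 n 54 f min/med/max [-14.   11.1  18.4]
7 n 20 f min/med/max [-0.9 15.6 17.8]
-1 n 15 f min/med/max [11.9 14.8 18.8]
-9 n 19 f min/med/max [10.5 14.3 18.9]
-17 n 8 f min/med/max [ 9.2 12.6 17.4]
-25 n 12 f min/med/max [ 5.2 10.1 16.3]
-33 n 35 f min/med/max [ 5.5 12.4 17.2]
-41 n 13 f min/med/max [11.7 14.7 17.4]
-49 n 23 f min/med/max [ 8.2 14.3 18.3]
-57 n 28 f min/med/max [ 7.2 15.5 17.8]
```

```bash
python3 -m crank '{"fingers":[-1,-1,-1,-1,-1,-1,-1,-1],"offset":[[0,0.004,0.1],[0,0,0.1],[0,0,0.05],[0.028,0,0],[0.028,0,0],[0.023,0,-0.006],[0.023,0,-0.005],[0.023,0,0]],"twist":[0,0,0,0,0,0,0,0]}'
python3 -m crank '{"fingers":[-1,-1,-1,-1,-1,-1,-1,-1],"offset":[[0.024,0,0],[0.02,0,0.005],[0.02,0,0.007],[0.02,0,0.008],[0.018,0,0.012],[0.016,0,0.012],[0.014,0,0.012],[0,0,0]],"twist":[0,0,0,0,0,0,0,0]}'
python3 -m crank '{"fingers":[-1,-1,-1,-1,-1],"offset":[[0,0,-0.1],[0,0,-0.2],[0,0,-0.2],[0,0,-0.18],[0,0,0]],"twist":[0,0,0,0,0]}'
python3 -c "
from h import *
carton(-.03);go(.5675,-.019,.29,np.radians(175.8))"
```

```text
clock: 42.45
tool_pos: [0.5995, 0.3479, 0.1402]
orientation: [-0.103, 0.995, 0.001, 0.005]
ft_force: [9.6, 2.8, -3.5]
opening: 0.633
gripper_force: 30.0
clock: 43.25
tool_pos: [0.5667, 0.3413, 0.1282]
orientation: [-0.103, 0.995, 0.001, 0.005]
ft_force: [0.6, -1.3, 8.3]
opening: 0.628
gripper_force: 30.0
clock: 43.75
tool_pos: [0.5659, 0.3416, 0.3035]
orientation: [-0.103, 0.995, 0.003, 0.008]
ft_force: [1.1, 0.9, -0.8]
opening: 0.632
gripper_force: 30.0
n 389 f [ 8. 66.] z [-27.  28.]
rect ((30.872970581054688, -5.632106781005859), (36.788143157958984, 77.89759063720703), 54.79954147338867)
15 n 50 f min/med/max [10.8 20.2 31.2]
7 n 56 f min/med/max [ 7.7 24.7 32.7]
-1 n 41 f min/med/max [23.1 30.1 48.1]
-9 n 94 f min/med/max [27.5 40.9 54.1]
-17 n 62 f min/med/max [44.1 59.  66. ]
-25 n 41 f min/med/max [47.  52.5 67.1]
shift/0.25: [ 0.285 -1.412  0.03 ] yaw now -2.9356
twist units (tool z down): 1.862 alt half turn -19.082 j6 -1.3496796034792415
```

```bash
python3 -m crank '{"fingers":[-1,-1,-1,-1,-1,-1,-1,-1],"offset":[[0.035,-0.176,0],[0.035,-0.176,0],[0.035,-0.176,0],[0.035,-0.176,0],[0.035,-0.176,0],[0.035,-0.176,0],[0.035,-0.176,0],[0.037,-0.18,0]],"twist":[0,0,0,0,0,0,0,0]}'
python3 -m crank '{"fingers":[-1,-1,-1],"offset":[[0,0,0.03],[0,0,0.03],[0,0,0]],"twist":[0.93,0.93,0]}'
python3 -c "
from h import *
go(.5675,-.019,.2355,np.radians(175.8))"
```

```text
clock: 44.6
tool_pos: [0.5662, -0.0208, 0.2923]
orientation: [-0.103, 0.995, 0.0, -0.0]
ft_force: [0.6, -0.9, -1.5]
opening: 0.632
gripper_force: 30.0
clock: 44.9
tool_pos: [0.566, -0.0196, 0.2762]
orientation: [0.038, 0.999, 0.0, -0.002]
ft_force: [0.5, -0.2, -0.8]
opening: 0.629
gripper_force: 30.0
shift/0.25: [-0.006  0.003  0.163] yaw now 3.0661
twist units (tool z down): -0.015 alt half turn 20.929 j6 -1.665396862588867
```

```bash
python3 -m crank '{"fingers":[-1,-1,-1,-1,1,1,1,1],"offset":[[0,0.003,0.07],[0,0,0.06],[0,0,0.03],[0,0,0],[0,0,0],[0,0,0],[0,0,0],[0,0,0]],"twist":[0,0,0,0,0,0,0,0]}'
python3 -m crank '{"fingers":[1,1,1,1],"offset":[[0,0,-0.1],[0,0,-0.15],[0,0,-0.1],[0,0,0]],"twist":[0,0,0,0]}'
python3 -m crank '{"fingers":[1,1,1],"offset":[[0,0,0],[0,0,0],[0,0,0]],"twist":[-0.93,-0.93,0]}'
python3 -c "
from h import *
tote();go(.3818,.3022,.073,np.radians(191.9))"
```

```text
clock: 45.7
tool_pos: [0.5677, -0.0187, 0.2384]
orientation: [0.037, 0.999, -0.0, 0.001]
ft_force: [-0.4, -0.9, 0.1]
opening: 0.926
gripper_force: 0.0
clock: 46.1
tool_pos: [0.5689, -0.0189, 0.3297]
orientation: [0.037, 0.999, -0.0, 0.004]
ft_force: [0.3, 0.5, -0.3]
opening: 1.001
gripper_force: 0.0
clock: 46.4
tool_pos: [0.5673, -0.0187, 0.3245]
orientation: [-0.103, 0.995, 0.0, -0.001]
ft_force: [0.4, 0.5, -0.6]
opening: 1.0
gripper_force: 0.0
[0.4761 0.3294 0.0818]
[0.3806 0.3024 0.0804]
chute 750 [ 0.835 -0.039  0.104] h 0.034 ((61.25304412841797, 194.809814453125), 86.23291778564453)
shift/0.25: [0.467 1.406 1.008] yaw now -2.9388
twist units (tool z down): -0.033 alt half turn 20.911 j6 -1.941501716338039
```

```bash
python3 -m crank '{"fingers":[1,1,1,1,1,1,1,1],"offset":[[0.058,0.1755,0],[0.058,0.1755,0],[0.058,0.1755,0],[0.058,0.1755,0],[0.058,0.1755,0.05],[0.058,0.1755,0.05],[0.058,0.1755,0.05],[0.058,0.1755,0.05]],"twist":[0,0,0,0,0,0,0,0]}'>/dev/null
python3 -m crank '{"fingers":[1,1,1,1,1],"offset":[[0,0,0.15],[0,0,0.15],[0,0,0.15],[0,0,0],[0,0,0]],"twist":[0,0,0,0,0]}'
python3 -c "
from h import *
tote();go(.3818,.3022,.073,np.radians(191.9))"
```

```text
clock: 47.75
tool_pos: [0.3824, 0.3013, 0.1632]
orientation: [-0.102, 0.995, -0.0, -0.0]
ft_force: [0.6, -0.4, 0.8]
opening: 1.0
gripper_force: 0.0
[0.5484 0.342  0.0812]
[0.332  0.3095 0.0852]
chute 1198 [ 0.785 -0.035  0.126] h 0.035 ((61.798118591308594, 276.8958740234375), 86.3266830444336)
shift/0.25: [0.006 0.003 0.365] yaw now -2.9376
twist units (tool z down): -0.025 alt half turn 20.919 j6 -1.2652782820308293
```

```bash
python3 -m crank '{"fingers":[1,1,1,-1,-1,-1,-1,-1],"offset":[[0.004,0.002,0.15],[0,0,0.14],[0,0,0.075],[0,0,0],[0,0,0],[0,0,0],[0,0,0],[0,0,0]],"twist":[0,0,0,0,0,0,0,0]}'
python3 -m crank '{"fingers":[-1,-1,-1,-1,-1,-1,-1,-1],"offset":[[0,0,-0.1],[0,0,-0.2],[0,0,-0.2],[-0.1,0,0],[-0.19,0,0],[-0.19,0,0],[-0.19,0,0],[-0.19,0,0]],"twist":[0,0,0,0,0,0,0,0]}'
python3 -m crank '{"fingers":[-1,-1,-1],"offset":[[-0.148,0,0],[0,0,0],[0,0,0]],"twist":[0,0,0]}'
python3 -c "
from h import *
X=.166;go(.4664+X*.9785,.3195+X*.2062,.133,np.radians(191.9));carton(-.03)"
```

```text
clock: 48.6
tool_pos: [0.3819, 0.3021, 0.0728]
orientation: [-0.103, 0.995, 0.001, 0.001]
ft_force: [-0.4, -0.1, 5.8]
opening: 0.629
gripper_force: 30.0
clock: 49.4
tool_pos: [0.5932, 0.3456, 0.1969]
orientation: [-0.103, 0.995, 0.0, 0.0]
ft_force: [0.7, 0.5, -0.6]
opening: 0.629
gripper_force: 30.0
clock: 49.7
tool_pos: [0.6278, 0.3526, 0.1951]
orientation: [-0.102, 0.995, -0.0, -0.001]
ft_force: [0.1, 0.3, -0.9]
opening: 0.634
gripper_force: 30.0
shift/0.25: [-0.006  0.004  0.248] yaw now -2.9365
twist units (tool z down): -0.017 alt half turn 20.926 j6 -1.3704661585197577
n 218 f [-15.  18.] z [-61.  16.]
rect ((2.2303905487060547, -23.354942321777344), (34.12294006347656, 79.28788757324219), 2.078023672103882)
15 n 49 f min/med/max [-14.9  10.9  17.7]
7 n 19 f min/med/max [-13.8  14.9  17.6]
-1 n 11 f min/med/max [12.6 14.9 17. ]
-9 n 19 f min/med/max [ 9.2 13.5 17.2]
-17 n 7 f min/med/max [ 8.4 12.  14.9]
-25 n 13 f min/med/max [ 5.7 10.6 16.5]
-33 n 35 f min/med/max [ 3.3 11.6 16.9]
-41 n 14 f min/med/max [ 8.8 13.3 15.9]
-49 n 20 f min/med/max [ 8.4 13.3 17.6]
-57 n 28 f min/med/max [ 6.5 15.7 19.2]
```

```bash
python3 -m crank '{"fingers":[-1,-1,-1,-1,-1,-1,-1,-1],"offset":[[0,0.004,0.1],[0,0,0.1],[0,0,0.05],[0.028,0,0],[0.028,0,0],[0.023,0,-0.006],[0.023,0,-0.005],[0.023,0,0]],"twist":[0,0,0,0,0,0,0,0]}'
python3 -m crank '{"fingers":[-1,-1,-1,-1,-1,-1,-1,-1],"offset":[[0.024,0,0],[0.02,0,0.005],[0.02,0,0.007],[0.02,0,0.008],[0.018,0,0.012],[0.016,0,0.012],[0.014,0,0.012],[0,0,0]],"twist":[0,0,0,0,0,0,0,0]}'
python3 -m crank '{"fingers":[-1,-1,-1,-1,-1],"offset":[[0,0,-0.1],[0,0,-0.2],[0,0,-0.2],[0,0,-0.18],[0,0,0]],"twist":[0,0,0,0,0]}'
python3 -c "
from h import *
carton(-.03);go(.5675,-.019,.29,np.radians(175.8))"
```

```text
clock: 50.55
tool_pos: [0.5999, 0.3482, 0.1402]
orientation: [-0.103, 0.995, 0.001, 0.005]
ft_force: [9.3, 2.5, -2.8]
opening: 0.631
gripper_force: 30.0
clock: 51.35
tool_pos: [0.5671, 0.3417, 0.1283]
orientation: [-0.103, 0.995, 0.001, 0.005]
ft_force: [2.1, -0.4, 8.6]
opening: 0.626
gripper_force: 30.0
clock: 51.85
tool_pos: [0.5663, 0.3419, 0.3035]
orientation: [-0.103, 0.995, 0.003, 0.008]
ft_force: [0.5, 0.5, -0.7]
opening: 0.631
gripper_force: 30.0
n 381 f [ 8. 66.] z [-26.  27.]
rect ((33.67144012451172, -2.308391571044922), (20.84080696105957, 76.15128326416016), 46.38834762573242)
15 n 52 f min/med/max [ 8.9 19.3 28.1]
7 n 54 f min/med/max [ 8.4 24.5 34.7]
-1 n 45 f min/med/max [22.8 30.4 46. ]
-9 n 93 f min/med/max [27.2 41.3 51.5]
-17 n 56 f min/med/max [40.7 58.6 65.4]
-25 n 43 f min/med/max [47.1 51.9 66.4]
shift/0.25: [ 0.287 -1.413  0.03 ] yaw now -2.9356
twist units (tool z down): 1.862 alt half turn -19.082 j6 -1.349507789930895
```

```bash
python3 -m crank '{"fingers":[-1,-1,-1,-1,-1,-1,-1,-1],"offset":[[0.035,-0.176,0],[0.035,-0.176,0],[0.035,-0.176,0],[0.035,-0.176,0],[0.035,-0.176,0],[0.035,-0.176,0],[0.035,-0.176,0],[0.037,-0.18,0]],"twist":[0,0,0,0,0,0,0,0]}'
python3 -m crank '{"fingers":[-1,-1,-1],"offset":[[0,0,0.03],[0,0,0.03],[0,0,0]],"twist":[0.93,0.93,0]}'
python3 -c "
from h import *
go(.5675,-.019,.2355,np.radians(175.8))"
```

```text
clock: 52.7
tool_pos: [0.5666, -0.0205, 0.2923]
orientation: [-0.103, 0.995, 0.0, -0.0]
ft_force: [1.1, 0.1, -1.1]
opening: 0.632
gripper_force: 30.0
clock: 53.0
tool_pos: [0.5664, -0.0193, 0.2762]
orientation: [0.038, 0.999, 0.0, -0.002]
ft_force: [-0.0, 0.6, -1.2]
opening: 0.628
gripper_force: 30.0
shift/0.25: [-0.005  0.001  0.163] yaw now 3.0661
twist units (tool z down): -0.015 alt half turn 20.929 j6 -1.6647290624226887
```

```bash
python3 -m crank '{"fingers":[-1,-1,-1,-1,1,1,1,1],"offset":[[0,0.001,0.07],[0,0,0.06],[0,0,0.03],[0,0,0],[0,0,0],[0,0,0],[0,0,0],[0,0,0]],"twist":[0,0,0,0,0,0,0,0]}'
python3 -m crank '{"fingers":[1,1,1,1],"offset":[[0,0,-0.1],[0,0,-0.15],[0,0,-0.1],[0,0,0]],"twist":[0,0,0,0]}'
python3 -m crank '{"fingers":[-1,-1,-1,-1,-1,-1,-1],"offset":[[0.1,-0.16,0],[0.1,-0.16,0],[0.1,-0.16,0],[0.1,-0.16,0],[0.1,-0.16,0],[0,0,0],[0,0,0]],"twist":[0,0,0,0,0,0,0]}'
python3 - <<'E'
from h import *
tote();s=np.load('top.npz')
a=s['frame'][:,:,::-1];t=np.hstack([cv2.resize(a[85:225,290:400],None,fx=3.5,fy=3.5,interpolation=cv2.INTER_CUBIC),cv2.resize(a[180:215,355:395],None,fx=10,fy=14,interpolation=cv2.INTER_CUBIC)[:490]]);cv2.imwrite('pics/b.png',t)
P=cloud(s)
for v in range(186,214,2): print(v,[ (P[v,u][2]*1000).round().astype(int) for u in range(358,392,2)])
for v,u in((200,373),(201,374),(196,373),(205,373),(200,369),(200,378)): print(v,u,P[v,u].round(4))
E
```

```text
clock: 53.8
tool_pos: [0.5681, -0.0189, 0.2384]
orientation: [0.037, 0.999, -0.0, 0.001]
ft_force: [-0.5, 0.5, -0.6]
opening: 0.93
gripper_force: 0.0
clock: 54.2
tool_pos: [0.5692, -0.0191, 0.3297]
orientation: [0.037, 0.999, -0.001, 0.004]
ft_force: [-0.5, -0.7, -0.0]
opening: 1.001
gripper_force: 0.0
clock: 54.9
tool_pos: [0.428, -0.2098, 0.3248]
orientation: [0.038, 0.999, 0.0, -0.0]
ft_force: [-0.4, -0.2, 0.4]
opening: 0.439
gripper_force: 0.0
[0.4748 0.329  0.0823]
chute 1516 [ 0.747 -0.033  0.143] h 0.035 ((58.636329650878906, 344.0379943847656), 86.11006927490234)
186 [np.int64(1), np.int64(1), np.int64(8), np.int64(7), np.int64(0), np.int64(-4), np.int64(22), np.int64(19), np.int64(1), np.int64(3), np.int64(-3), np.int64(2), np.int64(-2), np.int64(0), np.int64(6), np.int64(-1), np.int64(3)]
188 [np.int64(-5), np.int64(-6), np.int64(0), np.int64(0), np.int64(0), np.int64(2), np.int64(27), np.int64(19), np.int64(-2), np.int64(-1), np.int64(1), np.int64(2), np.int64(-2), np.int64(1), np.int64(1), np.int64(3), np.int64(4)]
190 [np.int64(-8), np.int64(6), np.int64(-6), np.int64(-1
[... 2414 characters left out ...]
, np.int64(48), np.int64(54), np.int64(58), np.int64(58), np.int64(57), np.int64(61), np.int64(63), np.int64(59), np.int64(56), np.int64(51), np.int64(48), np.int64(10), np.int64(-6), np.int64(7)]
212 [np.int64(47), np.int64(58), np.int64(49), np.int64(57), np.int64(66), np.int64(60), np.int64(66), np.int64(55), np.int64(57), np.int64(57), np.int64(60), np.int64(59), np.int64(57), np.int64(61), np.int64(0), np.int64(1), np.int64(2)]
200 373 [ 0.5773 -0.1838  0.0721]
201 374 [ 0.5732 -0.1861  0.0773]
196 373 [ 0.5887 -0.1818  0.0844]
205 373 [ 0.5601 -0.183   0.075 ]
200 369 [ 0.5767 -0.17    0.0754]
200 378 [ 0.5764 -0.1991  0.0789]<stdin>:5: RuntimeWarning: invalid value encountered in cast
```

View pics/b.png

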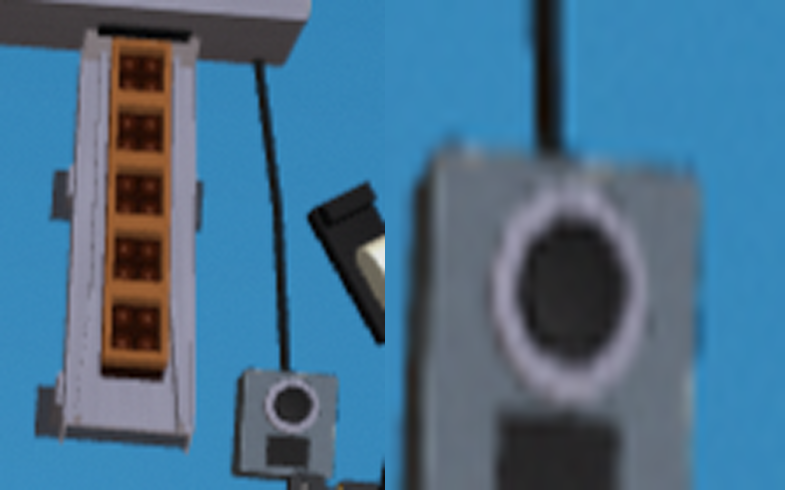

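```bash
python3 -m crank '{"fingers":[-1,-1,-1,-1,-1,-1,-1,-1],"offset":[[0,0,0],[0,0,0],[0,0,0],[0,0,0],[0,0,0],[0,0,0],[0,0,0],[0,0,0]],"twist":[0.95,0.95,0.95,0.95,0.95,0.95,0.95,0.95]}'>/dev/null
python3 -m crank '{"fingers":[-1,-1,-1,-1,-1],"offset":[[0,0,0],[0,0,0],[0,0,0],[0,0,0],[0,0,0]],"twist":[0.95,0.95,0.95,0,0]}'
python3 -c "
from h import *
go(.574,-.1855,.107,np.radians(85.8))"
```

```text
clock: 56.25
tool_pos: [0.4292, -0.2082, 0.325]
orientation: [0.729, 0.684, 0.0, -0.0]
ft_force: [-0.2, 0.7, -0.5]
opening: 0.002
gripper_force: 0.0
shift/0.25: [0.127 0.573 0.872] yaw now 1.5066
twist units (tool z down): 0.061 alt half turn -20.883 j6 -0.5484914712780047
```

```bash
python3 -m crank '{"fingers":[-1,-1,-1,-1,-1,-1,-1,-1],"offset":[[0.032,0.143,0],[0.032,0.143,0],[0.032,0.143,0],[0.031,0.144,0],[0,0,0.18],[0,0,0.18],[0,0,0.18],[0,0,0.15]],"twist":[0,0,0,0,0,0,0,0]}'>/dev/null
python3 -m crank '{"fingers":[-1,-1,-1,-1],"offset":[[0,0,0.1],[0,0,0.05],[0,0,0],[0,0,0]],"twist":[0,0,0,0]}'
python3 -c "
from h import *
go(.574,-.1855,.107,np.radians(85.8))"
```

```text
clock: 57.45
tool_pos: [0.5745, -0.1876, 0.1164]
orientation: [0.731, 0.682, 0.0, 0.001]
ft_force: [-0.4, -0.6, 0.3]
opening: 0.003
gripper_force: 0.0
shift/0.25: [ 0.008 -0.003  0.038] yaw now 1.5021
twist units (tool z down): 0.031 alt half turn -20.913 j6 -0.3738333663931659
```

```bash
python3 -m crank '{"fingers":[-1,-1,-1,-1,-1,-1],"offset":[[0.008,0,0.03],[0,0,0.02],[0,0,0.01],[0,0,0.008],[0,0,0.006],[0,0,0]],"twist":[0,0,0,0,0,0]}'
python3 -m crank '{"fingers":[-1,-1,-1],"offset":[[0,0,0.006],[0,0,0.006],[0,0,0]],"twist":[0,0,0]}'
```

```text
clock: 58.05
tool_pos: [0.574, -0.1855, 0.0971]
orientation: [0.731, 0.682, 0.0, 0.0]
ft_force: [0.1, 1.2, 4.8]
opening: 0.006
gripper_force: 2.2
clock: 58.35
tool_pos: [0.5741, -0.1855, 0.096]
orientation: [0.731, 0.682, 0.0, 0.001]
ft_force: [-4.1, 3.7, 17.2]
opening: 0.008
gripper_force: 8.7
```

```bash
python3 -m crank '{"fingers":[1,1,1,1,1,1,1,1],"offset":[[0,0,-0.1],[0,0,-0.2],[0,0,-0.2],[0,0,-0.2],[0,0,-0.2],[-0.05,-0.1,0],[-0.05,-0.1,0],[0,0,0]],"twist":[0,0,0,0,0,-0.9,-0.9,-0.9]}'
python3 -m crank '{"fingers":[1,1,1,1,1,1],"offset":[[0,0,0],[0,0,0],[0,0,0],[0,0,0],[0,0,0],[0,0,0]],"twist":[-0.9,-0.9,-0.9,-0.9,-0.9,0]}'
python3 - <<'E'
from h import *
s=snap('top','t3.png');P=cloud(s);X,Y,Z=P[...,0],P[...,1],P[...,2]
L=P[(X>.2)&(X<.54)&(Y<-.24)&(Y>-.5)&(Z>.036)&(Z<.07)];r=cv2.minAreaRect((L[:,:2]*1000).astype(np.float32));print(len(L),L.mean(0),r)
L=P[(X>.15)&(X<.6)&(Y<-.2)&(Z>.007)&(Z<.02)];print('plate',len(L),cv2.minAreaRect((L[:,:2]*1000).astype(np.float32)))
tote()
go(.37,-.37,.15,np.radians(148.3))
E
```

```text
clock: 59.15
tool_pos: [0.5217, -0.2119, 0.3191]
orientation: [0.578, 0.816, -0.001, -0.0]
ft_force: [0.6, 1.0, -0.2]
opening: 0.647
gripper_force: 0.0
clock: 59.75
tool_pos: [0.5237, -0.2106, 0.3183]
orientation: [0.276, 0.961, -0.0, -0.0]
ft_force: [0.5, 0.8, 0.6]
opening: 1.001
gripper_force: 0.0
168 [ 0.36857811 -0.37107173  0.04860515] ((369.941650390625, -373.13043212890625), (16.591533660888672, 116.73554992675781), 57.30436706542969)
plate 3565 ((374.8990783691406, -537.6373291015625), (448.7530822753906, 580.9837646484375), 0.03393503278493881)
[0.4761 0.3293 0.0821]
chute 1535 [ 0.748 -0.033  0.143] h 0.035 ((62.22074890136719, 345.9259033203125), 85.98794555664062)
shift/0.25: [ 0.178 -0.868  0.674] yaw now 2.5769
twist units (tool z down): -0.076 alt half turn 20.868 j6 -1.5239704781148489
```

View pics/t3.png

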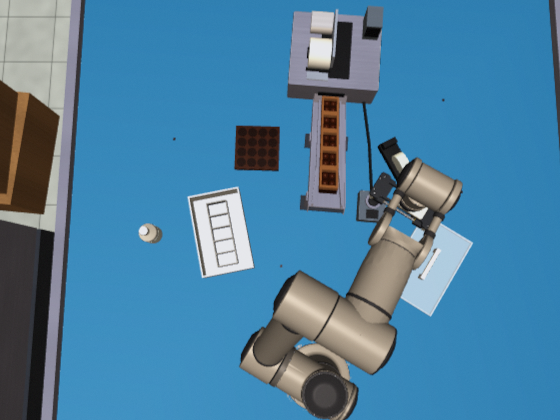

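```bash
python3 -m crank '{"fingers":[1,1,1,1,1,1,1,1],"offset":[[0.0356,-0.174,0],[0.0356,-0.174,0],[0.0356,-0.174,0],[0.0356,-0.174,0],[0.0356,-0.176,0],[0,0,0.15],[0,0,0.18],[0,0,0.18]],"twist":[0,0,0,0,0,0,0,-0.076]}'>/dev/null
python3 -m crank '{"fingers":[1,1,1],"offset":[[0,0,0.16],[0,0,0],[0,0,0]],"twist":[0,0,0]}'
python3 -c "
from h import *
go(.3695,-.3715,.051,np.radians(148.2))"
```

```text
clock: 60.95
tool_pos: [0.3704, -0.3716, 0.1519]
orientation: [0.272, 0.962, 0.0, -0.0]
ft_force: [0.0, -0.7, 1.0]
opening: 1.002
gripper_force: 0.0
shift/0.25: [ 0.003 -0.002  0.403] yaw now 2.5905
twist units (tool z down): 0.026 alt half turn -20.918 j6 -1.9528208753315301
```

Descend, grip (fully), lift.

```bash
python3 -m crank '{"fingers":[1,1,1,1,-1,-1,-1,-1],"offset":[[0.003,-0.002,0.15],[0,0,0.13],[0,0,0.08],[0,0,0.043],[0,0,0],[0,0,0],[0,0,0],[0,0,0]],"twist":[0,0,0,0,0,0,0,0]}'
python3 -m crank '{"fingers":[-1,-1,-1,-1,-1,-1,-1,-1],"offset":[[0,0,0],[0,0,0],[0,0,0],[0,0,0],[0,0,0],[0,0,0],[0,0,0],[0,0,0]],"twist":[0,0,0,0,0,0,0,0]}'
python3 -m crank '{"fingers":[-1,-1,-1,-1,-1,-1,-1,-1],"offset":[[0,0,-0.05],[0,0,-0.15],[0,0,-0.2],[0,0,-0.2],[0,0,-0.2],[0,0,-0.2],[0,0,-0.05],[0,0,0]],"twist":[0,0,0,0,0,0,0,0]}'
python3 -m crank '{"fingers":[-1,-1,-1,-1,-1,-1],"offset":[[0,0,0],[0,0,0],[0,0,0],[0,0,0],[0,0,0],[0,0,0]],"twist":[-0.8,-1,-1,-1,-1,-0.27]}'
python3 -c "
from h import *
go(.4662,.3195,.31,np.radians(191.9))"
```

```text
clock: 61.75
tool_pos: [0.3698, -0.3719, 0.0517]
orientation: [0.271, 0.962, -0.001, 0.001]
ft_force: [-0.4, -0.0, -0.2]
opening: 0.699
gripper_force: 0.0
clock: 62.55
tool_pos: [0.3693, -0.3713, 0.0505]
orientation: [0.271, 0.962, 0.0, -0.0]
ft_force: [-0.2, 0.4, -0.4]
opening: 0.148
gripper_force: 30.0
clock: 63.35
tool_pos: [0.3697, -0.3717, 0.3163]
orientation: [0.271, 0.963, -0.002, 0.002]
ft_force: [0.7, -0.5, -3.2]
opening: 0.146
gripper_force: 30.0
clock: 63.95
tool_pos: [0.3687, -0.3705, 0.311]
orientation: [-0.108, 0.994, 0.002, -0.001]
ft_force: [-0.2, -0.1, -3.1]
opening: 0.151
gripper_force: 30.0
shift/0.25: [-0.972  2.612  0.013] yaw now -2.9258
twist units (tool z down): 0.054 alt half turn -20.89 j6 -2.721203116382571
```

```bash
python3 -m crank '{"fingers":[-1,-1,-1,-1,-1,-1,-1,-1],"offset":[[-0.06,0.1633,0],[-0.06,0.1633,0],[-0.06,0.1633,0],[-0.06,0.1633,0],[-0.06,0.1633,0],[-0.06,0.1633,0],[-0.06,0.1633,0],[-0.06,0.1633,0]],"twist":[0.054,0,0,0,0,0,0,0]}'>/dev/null
python3 -m crank '{"fingers":[-1,-1,-1,-1,-1,-1,-1,-1],"offset":[[-0.06,0.1633,0],[-0.06,0.1633,0],[-0.06,0.1633,0],[-0.06,0.1633,0],[-0.06,0.1633,0],[-0.06,0.1633,0],[-0.06,0.1633,0],[-0.06,0.1633,0]],"twist":[0,0,0,0,0,0,0,0]}'
python3 -m crank '{"fingers":[-1,-1,-1,-1],"offset":[[0,0,0],[0,0,0],[0,0,0],[0,0,0]],"twist":[0,0,0,0]}'
python3 - <<'E'
from h import *
go(.4656,.3189,.16,np.radians(191.6))
st=sense();s=snap('top');P=cloud(s).reshape(-1,3);P=P[~np.isnan(P[:,0])]
q=R.from_quat(st['orientation']).inv().apply(P-st['tool_pos'])*1000
k=(q[:,2]>25)&(q[:,2]<55)&(abs(q[:,0])<170)&(abs(q[:,1])<120);f=q[k]
print(len(f),np.median(f[:,2]),cv2.minAreaRect(f[:,:2].astype(np.float32)))
E
```

```text
clock: 65.55
tool_pos: [0.4715, 0.3183, 0.311]
orientation: [-0.101, 0.995, -0.001, -0.002]
ft_force: [1.2, -0.2, -2.8]
opening: 0.149
gripper_force: 30.0
clock: 65.95
tool_pos: [0.4723, 0.3157, 0.3128]
orientation: [-0.101, 0.995, -0.0, -0.0]
ft_force: [-0.1, -0.6, -2.7]
opening: 0.147
gripper_force: 30.0
shift/0.25: [0.023 0.018 0.611] yaw now -2.94
twist units (tool z down): -0.006 alt half turn 20.938 j6 -1.3178817698990246
2323 36.21590503731335 ((-1.060821533203125, -1.1835784912109375), (289.2007141113281, 188.27476501464844), 0.010993112809956074)
```

```bash
python3 -m crank '{"fingers":[-1,-1,-1,-1,-1,-1,-1],"offset":[[0.023,0.021,0],[0,0,0.15],[0,0,0.2],[0,0,0.16],[0,0,0.09],[0,0,0],[0,0,0]],"twist":[0,0,0,0,0,0,0]}'
python3 -c "
from h import *
go(.4654,.3197,.126,np.radians(191.7))"
```

```text
clock: 66.7
tool_pos: [0.466, 0.321, 0.1641]
orientation: [-0.101, 0.995, 0.0, 0.0]
ft_force: [-0.3, -0.3, -2.0]
opening: 0.148
gripper_force: 30.0
shift/0.25: [ 0.004 -0.005  0.152] yaw now -2.9389
twist units (tool z down): -0.01 alt half turn 20.934 j6 -1.3057702352301637
```

```bash
python3 -m crank '{"fingers":[-1,-1,-1,-1,-1,-1],"offset":[[0.004,-0.005,0.02],[0,0,0.04],[0,0,0.04],[0,0,0.035],[0,0,0.015],[0,0,0]],"twist":[0,0,0,0,0,0]}'
```

```text
clock: 67.3
tool_pos: [0.4646, 0.3193, 0.1264]
orientation: [-0.101, 0.995, -0.0, -0.0]
ft_force: [-3.4, -2.5, 7.4]
opening: 0.152
gripper_force: 30.0
```

```bash
python3 -m crank '{"fingers":[1,1,1,1,1,1,1,1],"offset":[[0,0,0],[0,0,0],[0,0,0],[0,0,0],[0,0,0],[0,0,-0.1],[0,0,-0.2],[0,0,-0.2]],"twist":[0,0,0,0,0,0,0,0]}'>/dev/null
python3 -m crank '{"fingers":[1,1,1,1,1,1,1,1],"offset":[[0,0,-0.15],[0.15,0,0],[0.15,-0.05,0],[0,-0.17,0],[0,-0.17,0],[0,-0.17,0],[0,-0.17,0],[0,0,0]],"twist":[0,0,0,0,0,0,0,0]}'
python3 - <<'E'
from h import *
s=snap('top','t4.png');P=cloud(s);X,Y,Z=P[...,0],P[...,1],P[...,2]
T=(X>.27)&(X<.66)&(Y>.18)&(Y<.46)
for n,a,b in(('handle',.112,.14),('lid',.078,.102)):
    q=P[T&(Z>a)&(Z<b)];print(n,len(q),np.percentile(q[:,2],[5,50,95]).round(4),cv2.minAreaRect((q[:,:2]*1000).astype(np.float32)))
q=P[T&(Z>.082)&(Z<.1)];print('plane slope',np.linalg.lstsq(np.c_[q[:,:2],np.ones(len(q))],q[:,2],rcond=None)[0])
for n,b in (('trays',(.66,.85,.1,.3)),('tape',(.63,.82,-.36,-.2)),('bottle',(.38,.54,.48,.6))):
    q=P[(X>b[0])&(X<b[1])&(Y>b[2])&(Y<b[3])&(Z>.02)];print(n,q.min(0).round(3),q.max(0).round(3))
tote()
E
```

```text
clock: 68.9
tool_pos: [0.4292, 0.1217, 0.2882]
orientation: [-0.099, 0.995, -0.001, 0.0]
ft_force: [-0.7, 0.2, -0.5]
opening: 1.003
gripper_force: 0.0
handle 164 [0.1182 0.1254 0.1321] ((464.65142822265625, 317.9894104003906), (112.88304138183594, 14.486605644226074), 11.148785591125488)
lid 4781 [0.0834 0.0901 0.0968] ((465.3753662109375, 318.4422302246094), (289.25726318359375, 188.7484588623047), 11.474656105041504)
plane slope [ 0.00040507 -0.00102234  0.09033626]
trays [0.68  0.101 0.02 ] [0.835 0.279 0.074]
tape [ 0.645 -0.33   0.02 ] [ 0.797 -0.216  0.102]
bottle [0.429 0.524 0.02 ] [0.488 0.582 0.157]
[0.4639 0.32   0.09  ]
chute 1538 [ 0.747 -0.033  0.143] h 0.034 ((59.0633430480957, 347.79290771484375), 86.08621215820312)
```

View pics/t4.png

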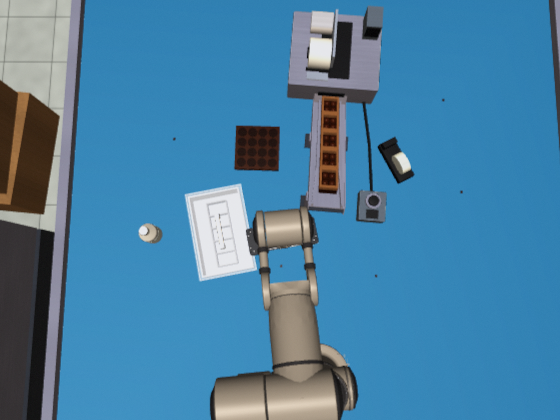

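The final picture shows the lid seated level and square on the empty tote (about 220,232) and five window-up cartons in the chute (328,100–190). The trays, tape dispenser and bottle have not moved.

```bash
python3 -c "
from bench import *
print(job_done())"
```

```text
the job is handed in; nothing more can be done
None
```

The job is handed in at about 69 s of the 210 s: all five cartons lie flat and window-up in the chute, the start button was pressed right down and let go (17 N at the bottom of its travel), and the lid is back squarely on the empty tote; no verdict was returned.

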